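Sort the lino sweepings over the grate

ROBOT

A 6-joint arm with a two-finger parallel gripper is mounted at the origin on the work surface. World frame = base frame: x ahead of the robot, y to its left, z up, the work surface at z = 0. Lengths are in m, angles in rad, forces in N, time in s.
With the tool pointing down it reaches from about 0.225 to 0.875 m from the base axis. Payload 3.4 kg.
Tool frame: the origin (TCP) lies between the finger pads; the fingertips stand 8 mm ahead of it and the grasp point (between the pads) lies 11 mm behind it; z points along the fingers, y is the line along which they close (so a half turn about z gives the same grasp; the last joint's range is limited). The gripper opens to 85 mm and grips with 20 to 120 N. Pads are 22 mm wide; open, the fingers measure 114 mm over their backs; the gripper's body (76 mm by 85 mm) begins 54 mm behind the grasp point. The pads swing forward as they close: fully open they stand 13 mm farther back than shut.
Start: joints at [-1.239, 0.276, 1.505, -0, 1.361, -0.121], TCP at [0.252, -0.517, 0.239] pointing down, gripper open.
Joint ranges: [-2.89, 2.89], [-0.75, 2.08], [0.22, 2.7], [-1.18, 4.32], [0.11, 2.71], [-2.7, 2.7]. Speed limits (rad/s): [2.57, 2.57, 3.14, 3.14, 3.14, 3.14].

INTERFACE

Orientations are given as a unit quaternion [w, x, y, z].
In Python, from rig import manip gives the robot as it stands.
- The arm moves only by the tool move_arm, never from a script. Its argument "deltas" is a list that holds one entry, the list of rows, each a list of 5 numbers: the shift along the tool's x, y, z normalised to -1 to 1, where 1 is 80 cm, then the turn about the tool's z normalised to -1 to 1, where 1 is 120 degrees, then the closure, from -1 (fully open) to 1 (shut). In form: [[[tx, ty, tz, twist, grip], ...]]. A call has 1 to 12 rows; each row is the pose to reach, as a shift and turn from the pose commanded when the call began, along the tool's axes at that moment; what a row does not reach only later rows make up. A row lasts 1/10 s, in which the tool goes at most 50 mm and 8.59 degrees, less where a joint would pass 70% of its speed; a pose out of reach is approached as far as the arm can. A call with a number of a shift or a turn outside -1 to 1 is refused whole. A call with a gripper value outside its range is refused whole. The fingers move at their own pace and stop on an object; "squeeze" is the grip in N (left out, the last holds). Time passes only in rows, so rows that repeat a pose let the fingers close. It gives the time, the measured TCP pose, the force, the opening and the grip force at its end, in the units of the state.
- manip.get_state(): the state, without advancing time (a new reading comes with each control period).
- manip.get_image(name): name is "side" or "top" or "wrist"; returns the picture (400x640x3 uint8, red, green, blue); there is no depth.
- manip.camera_params(name): a dict with "fx", "fy", "cx", "cy" (pixels), "dist" ([k1, k2, p1, p2, k3] as OpenCV has them; the pictures are not rectified), "R" (3x3) and "t" (3): a world point X has camera coordinates R X + t; the wrist camera has in their place "tool_from_camera" (4x4, takes a point from camera to tool coordinates, whose origin is the TCP and whose axes are the flange's). Camera axes: x right, y down, z forward; pixel columns grow to the right and rows downward; lengths in m; the calibration is good to about 2 mm. A picture is of the moment at which its call begins: read the wrist's pose just before it. camera_params takes no time and is no camera call.
- manip.sign_off(): hands the job in; it is judged then, once.
The state is a dict: "clock": time; "qpos": joint angles; "qd": joint speeds; "effort": joint torques, N m; "position": TCP position; "ee_rot": TCP orientation; "contact_force": force on the tool from outside, world axes, zero at the start; "moment": the same for the moment, N m; "width": finger opening in m; "gripper_force": force on a finger pad.
Only numpy, scipy, OpenCV 4.12 (cv2) and the standard library are available. Lean on these libraries where they do the work, as an engineer would, in place of code of your own. Each camera call takes 0.05 s, during which the arm holds its last target. There are 200 camera calls.

TASK

After the class, the lino offcuts swept up in the red and the cream pan still have cutter handles among them. First tip both pans out over the wire grate so that the offcuts drop into the box below and the handles stay on top, then pick every handle off the grate and lay it in the green-lined tray. Finish by nesting the emptied pans upright on the bench, the red one in the cream one in the blue one, without disturbing the gouges, the ink tin or the roller.

Things in the scene. Friction and masses are not known exactly. Their poses are not given: they have to be found in the camera images.
- screen: fixed open wooden waste box, 186 mm (own x) by 234 mm (own y), 73 mm high, walls 12 mm, with a steel wire grate across its mouth; origin at the centre of its underside
- grate (a point): centre of the grate, at the height of the tops of its upper wires (70 mm above the table; the wooden rim stands 3 mm higher); axes as the box's. Grate 162 mm (x) by 210 mm (y); wires 6 mm thick 24 mm apart both ways, so square openings 18 mm wide: offcuts fall through to the box floor, handles do not. The lower wires (along y) lie 5 mm lower than the upper ones (along x)
- tray: fixed shallow wooden tray lined green, 110 mm (own x) by 160 mm (own y), 22 mm high, wall and floor 6 mm; origin at the centre of its underside
- pan_l: Blue large enamelled pan, wall flared 45 degrees: rim 160 mm, base 116 mm across, 22 mm high, wall and floor 3 mm, 160 to 250 g. Origin: centre of its underside, z up. Straight round black handle, 10 mm thick, leaves the rim along own -x, rising 30 degrees, ends 140 mm from the centre. Empty.
- pan_m: Cream medium enamelled pan, wall flared 45 degrees: rim 138 mm, base 92 mm across, 24 mm high, wall and floor 3 mm, 120 to 188 g. Origin: centre of its underside, z up. Straight round black handle, 10 mm thick, leaves the rim along own -x, rising 30 degrees, ends 129 mm from the centre. Holds up to 3 handles and 3 offcuts at the start. Slippery inside: the load slides out past about 75 degrees of tipping.
- pan_m_grip (a point): point on the handle's centre line of pan pan_m, 105 mm from the pan's centre along its own -x and 42 mm above its underside: a good place to pinch it sideways (own y), about 25 mm before the handle's end; axes as the pan's
- pan_s: Red small enamelled pan, wall flared 45 degrees: rim 116 mm, base 68 mm across, 26 mm high, wall and floor 3 mm, 88 to 138 g. Origin: centre of its underside, z up. Straight round black handle, 10 mm thick, leaves the rim along own -x, rising 30 degrees, ends 118 mm from the centre. Holds up to 2 handles and 3 offcuts at the start. Slippery inside: the load slides out past about 75 degrees of tipping.
- pan_s_grip (a point): point on the handle's centre line of pan pan_s, 94 mm from the pan's centre along its own -x and 44 mm above its underside: a good place to pinch it sideways (own y), about 25 mm before the handle's end; axes as the pan's
- handle1: loose lino-cutter handle, a round turned orange-brown wooden bulb 30 mm across with a brass ferrule 10 mm thick that ends 27 mm from the bulb's centre along own +x; 22 g; origin at the bulb's centre. Resting on the grate its bulb sinks between wires, with its centre about 10 mm above the wire tops; starts in the medium pan; may be absent
- handle2: loose lino-cutter handle, as handle1; starts in the medium pan; may be absent
- handle3: loose lino-cutter handle, as handle1; starts in the medium pan; may be absent
- handle4: loose lino-cutter handle, as handle1; starts in the small pan; may be absent
- handle5: loose lino-cutter handle, as handle1; starts in the small pan; may be absent
- chip1: loose grey lino offcut, 10 x 8 x 6 mm, 10 g, origin at its centre; starts in the medium pan; may be absent
- chip2: loose grey lino offcut, as chip1; starts in the medium pan; may be absent
- chip3: loose grey lino offcut, as chip1; starts in the medium pan; may be absent
- chip4: loose grey lino offcut, as chip1; starts in the small pan; may be absent
- chip5: loose grey lino offcut, as chip1; starts in the small pan; may be absent
- chip6: loose grey lino offcut, as chip1; starts in the small pan; may be absent
- gouge_a: bystander: gouge lying on the bench near the robot, bulb 34 mm across at its origin, blade to 85 mm along own +x
- gouge_b: bystander: gouge like gouge_a, lying beyond the screen
- ink_tin: bystander: standing ink tin, 68 mm across, 60 mm high, origin at its base
- brayer: bystander: rubber ink roller lying on the bench, about 120 mm wide and 160 mm long, origin under the roller's middle

How it is judged:
By the outcome, as a careful person would: the job done as asked, in the order asked, and still so for the second after the job is handed in, with the robot touching nothing.
Of handle1, handle2, handle3, handle4, handle5 only 3 to 5 are there at a start; the rules pass over those that are not, and their reading is None.
Of chip1, chip2, chip3, chip4, chip5, chip6 only 4 to 6 are there at a start; the rules pass over those that are not, and their reading is None.
At some moment in a run one of pan_l, pan_m, pan_s, handle1, handle2, handle3, handle4, handle5 may be knocked a few centimetres aside while the robot is not near it.
Once in a run the grip may slacken for a moment while it holds something.
It also fails if it takes over 200 s, if anything falls off the work surface, if the arm or the gripper's body presses on something with over 40 N, if the wrist force passes 120 N, or if a joint passes its speed limit or range.

## Working session

There is one attempt and no reset: what is moved stays moved. The work goes in short steps, Python scripts to look and compute and a tool call to move; the robot and the scene stay as the last step left them, time stands still between calls to the robot, and variables do not carry over. Pictures are saved under pics/ and viewed, at most 14 in all, crops included, and the job is handed in when it is done.

Besides the shell and the picture viewer there is one more tool, called as name(argument=value, ...) on one line, values as JSON. move_arm: Moves the arm, as the interface text tells. Scaled input: -1 to 1 covers 80 cm each way for a shift and 120 degrees each way for a turn. Its arguments: {"type":"object","properties":{"deltas":{"type":"array","items":{"type":"array","items":{"type":"array","items":{"type":"number","minimum":-1,"maximum":1}}}},"squeeze":{"type":"number"}},"required":["deltas"]}

```bash
mkdir -p pics; ls
cat > h.py <<'E'
import numpy as np, cv2
from rig import manip
from scipy.spatial.transform import Rotation as Ro
def st(): return manip.get_state()
def q2R(q): return Ro.from_quat([q[1],q[2],q[3],q[0]]).as_matrix()
def cam(name):
    p=manip.camera_params(name)
    K=np.array([[p['fx'],0,p['cx']],[0,p['fy'],p['cy']],[0,0,1]]);d=np.array(p['dist'],float)
    if name=='wrist':
        s=st();T=np.eye(4);T[:3,:3]=q2R(s['ee_rot']);T[:3,3]=s['position']
        W=np.linalg.inv(T@np.array(p['tool_from_camera']));R,t=W[:3,:3],W[:3,3]
    else: R,t=np.array(p['R']),np.array(p['t'])
    return K,d,R,t
def grab(name,f=None):
    c=cam(name);im=manip.get_image(name)
    if f: cv2.imwrite('pics/'+f,im[:,:,::-1])
    return im,c
def ray(c,uv,z):
    "pixels onto plane at height z"
    K,d,R,t=c
    n=cv2.undistortPoints(np.array(uv,float).reshape(-1,1,2),K,d).reshape(-1,2)
    D=np.c_[n,np.ones(len(n))]@R;o=-R.T@t
    return o+D*((z-o[2])/D[:,2])[:,None]
def proj(c,X):
    K,d,R,t=c
    return cv2.projectPoints(np.array(X,float).reshape(-1,3),cv2.Rodrigues(R)[0],t,K,d)[0].reshape(-1,2)
def go(x,y,z,yaw=None):
    "numbers for a move to x,y,z with closing line (tool y) at yaw deg mod 180"
    s=st();R=q2R(s['ee_rot']);d=R.T@(np.array([x,y,z])-s['position'])/.8
    out=list(np.round(d,4))
    if yaw is not None:
        cur=np.degrees(np.arctan2(R[1,1],R[0,1]));e=(yaw-cur+90)%180-90
        out+=['twist',round(-e/120,4),'alt',round(-(e-180*np.sign(e))/120,4),'q6',round(s['qpos'][5],2)]
    print(out)
E
python3 - <<'E'
from h import *
s=st();print(s['clock'],s['position'],s['ee_rot'],s['width'])
im,c=grab('top','top0.png');print(c[2],c[3],c[0][0,0])
im,c=grab('side','side0.png');print(c[2],c[3])
E
```

```text
pics
0.0 [ 0.25137613 -0.51656193  0.2384211 ] [-9.27728054e-04  9.74482653e-01  2.24460889e-01 -8.56608401e-05] 0.08528135371632865
[[-0.11842328 -0.99295197  0.00472374]
 [-0.97064206  0.11475689 -0.21138789]
 [ 0.20935593 -0.02961831 -0.97739084]] [0.05532981 0.58567211 0.9671363 ] 445.96572073192357
[[-0.99329361 -0.11550028  0.00524386]
 [-0.06881754  0.55416257 -0.82955891]
 [ 0.09290833 -0.82435643 -0.55839458]] [0.55586739 0.11494305 1.25081602]
```

View pics/top0.png

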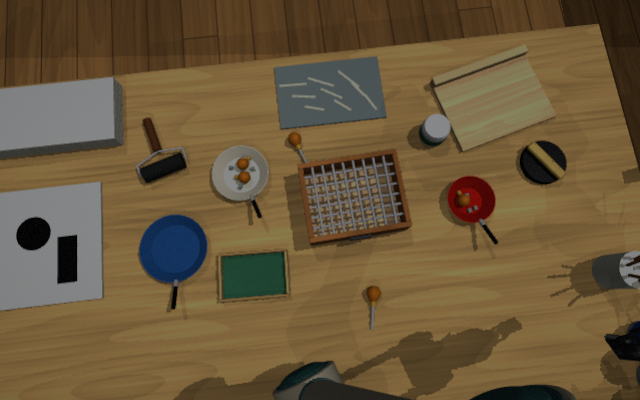

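View pics/side0.png

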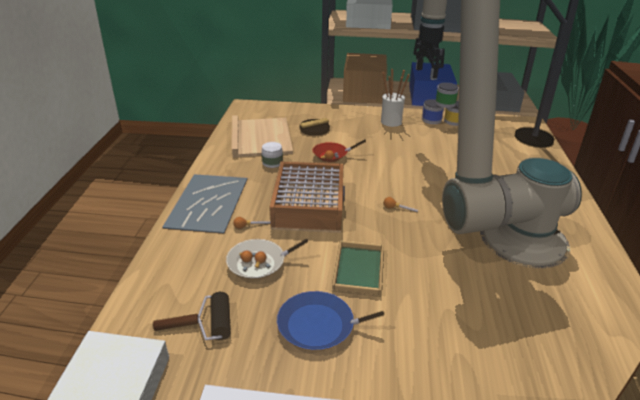

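```bash
cat >> h.py <<'E'
def blobs(m,amin=30):
    cs,_=cv2.findContours(m.astype(np.uint8),cv2.RETR_EXTERNAL,cv2.CHAIN_APPROX_NONE)
    return sorted([k for k in cs if cv2.contourArea(k)>=amin],key=cv2.contourArea,reverse=True)
def hsv(im): return cv2.cvtColor(im,cv2.COLOR_RGB2HSV)
PAN={'l':(.022,.140,.0),'m':(.024,.129,.0),'s':(.026,.118,.0)}
def panmask(im,k):
    H=hsv(im);h,s,v=H[...,0],H[...,1],H[...,2]
    if k=='l': return (h>100)&(h<125)&(s>130)&(v>40)
    if k=='s': return ((h<4)|(h>174))&(s>150)&(v>60)
    return (s<75)&(v>115)
def pan(im,c,k,roi=None):
    m=panmask(im,k)
    if roi: z=np.zeros_like(m);z[roi[1]:roi[3],roi[0]:roi[2]]=1;m&=z
    b=cv2.convexHull(blobs(m,200)[0]);e=cv2.fitEllipse(b)
    ctr=ray(c,[e[0]],PAN[k][0])[0]
    # black handle: dark blob nearest
    H=hsv(im);dk=(im.max(2)<50);u,v=e[0];r=max(e[1])/2
    yy,xx=np.mgrid[:400,:640];d=np.hypot(xx-u,yy-v);dk&=(d>r*.95)&(d<r*2.0)
    out=[]
    for q in blobs(dk,15):
        q=q.reshape(-1,2);out.append(np.round(q.mean(0)))
    return ctr,e,out
E
python3 - <<'E'
from h import *
im=cv2.imread('pics/top0.png')[:,:,::-1].copy();c=cam('top')
for k,roi in (('l',(130,205,215,290)),('m',(205,140,275,205)),('s',(440,170,500,230))):
    p,e,o=pan(im,c,k,roi);print(k,p.round(4),np.round(e[0],1),np.round(e[1],1),o)
    zs={'l':.055,'m':.05,'s':.05}[k]
    for q in o:
        g=ray(c,[q],zs)[0]; d=g-p;print('  ',g.round(4),'ang',round(np.degrees(np.arctan2(d[1],d[0])),1),np.hypot(d[0],d[1]).round(4))
H=hsv(im);h,s,v=[H[...,i] for i in range(3)]
o=(h>5)&(h<14)&(s>170)&(v>100)
for b in blobs(o,15):
    x=b.reshape(-1,2);print('or',x.mean(0).round(),cv2.contourArea(b),x.min(0),x.max(0),ray(c,[x.mean(0)],.018)[0].round(3))
g=(h>60)&(h<95)&(s>80);b=[b for b in blobs(g,300)][0];r=cv2.minAreaRect(b);print('tray',r,ray(c,[r[0]],.006),ray(c,cv2.boxPoints(r),.006).round(3))
for p in ([354,197],[299,164],[399,151],[410,227],[309,242]): print('box',ray(c,[p],.073).round(4))
cv2.imwrite('pics/crop0.png',cv2.resize(im[120:320,200:520,::-1],None,fx=2.5,fy=2.5,interpolation=cv2.INTER_CUBIC))
E
```

```text
l [0.5144 0.3505 0.022 ] [172.8 248.1] [64.2 69.2] [array([174., 297.])]
   [0.4016 0.3424 0.055 ] ang -175.9 0.1131
m [0.6814 0.1832 0.024 ] [238.5 171.3] [50.7 57.4] [array([256., 208.]), array([183., 164.])]
   [0.581  0.1457 0.05  ] ang -159.5 0.1072
   [0.707  0.3082 0.05  ] ang 78.4 0.1276
s [ 0.5476 -0.3634  0.026 ] [470.9 198.9] [44.2 47.5] [array([488., 232.])]
   [ 0.4623 -0.379   0.05  ] ang -169.6 0.0867
or [343. 159.] 38.5 [323 155] [362 163] [ 0.685 -0.072  0.018]
or [343. 234.] 24.5 [331 232] [355 238] [ 0.5   -0.048  0.018]
or [321. 238.] 19.5 [313 236] [329 240] [0.498 0.003 0.018]
or [400. 225.] 17.5 [393 223] [406 226] [ 0.507 -0.186  0.018]
tray ((253.44488525390625, 274.83795166015625), (41.27360534667969, 62.53324890136719), 85.2363510131836) [[0.43167739 0.17105393 0.006     ]] [[0.483 0.245 0.006]
 [0.477 0.097 0.006]
 [0.382 0.099 0.006]
 [0.387 0.243 0.006]]
box [[ 0.5754 -0.0815  0.073 ]]
box [[0.668  0.0349 0.073 ]]
box [[ 0.6721 -0.2005  0.073 ]]
box [[ 0.4921 -0.1976  0.073 ]]
box [[0.4853 0.032  0.073 ]]
```

View pics/crop0.png

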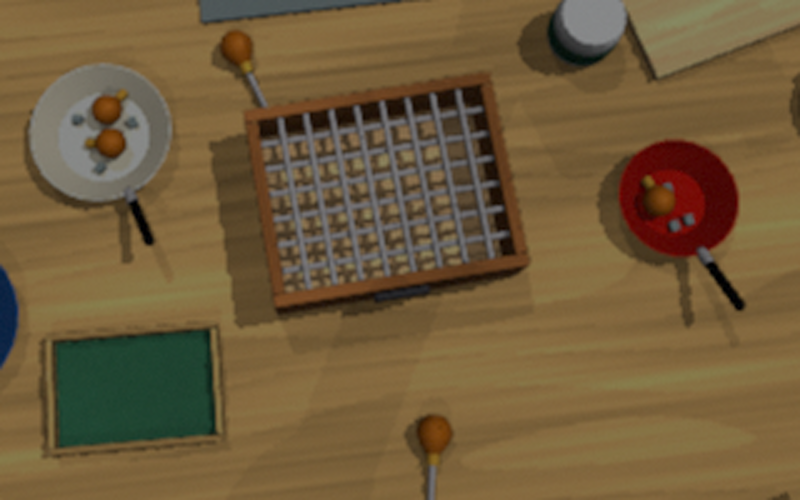

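Run:
```python
from h import *
c=cam('top')
for n,u,zr,tip,zt,L,g,zg in (('s',(471.6,199.2),.026,(496.4,242.4),.056,.118,.094,.044),('m',(240.4,173.2),.024,(259.6,216.8),.054,.129,.105,.042),('l',(173,248.5),.022,(174,307),.055,.140,0,0)):
    p=ray(c,[u],zr)[0];t=ray(c,[tip],zt)[0];d=p-t;a=np.arctan2(d[1],d[0]);
    G=p[:2]-g*np.array([np.cos(a),np.sin(a)]);print(n,p.round(4),'tip',t.round(4),'len',np.hypot(d[0],d[1]).round(4),'yaw',np.degrees(a).round(1),'grip',G.round(4)); 
    if n=='s': go(G[0],G[1],.15,np.degrees(a)+90)
```

```text
s [ 0.5467 -0.3648  0.026 ] tip [ 0.4361 -0.391   0.056 ] len 0.1136 yaw 13.4 grip [ 0.4552 -0.3865]
[np.float64(0.3003), np.float64(-0.0346), np.float64(0.1108), 'twist', np.float64(0.1049), 'alt', np.float64(-1.3951), 'q6', np.float64(-0.12)]
m [0.6762 0.1791 0.024 ] tip [0.5586 0.1388 0.054 ] len 0.1242 yaw 18.9 grip [0.5768 0.145 ]
l [0.5135 0.3501 0.022 ] tip [0.3801 0.3434 0.055 ] len 0.1336 yaw 2.9 grip [0.5135 0.3501]
```

move_arm(deltas=[[[0.3, -0.035, 0.11, 0.105, -1], [0.3, -0.035, 0.11, 0.105, -1], [0.3, -0.035, 0.11, 0.105, -1], [0.3, -0.035, 0.11, 0.105, -1], [0.3, -0.035, 0.11, 0.105, -1], [0.3, -0.035, 0.11, 0.105, -1], [0.3, -0.035, 0.11, 0.105, -1], [0.3, -0.035, 0.11, 0.105, -1]]])

```text
clock: 0.9
position: [0.4545, -0.3876, 0.1515]
ee_rot: [0.0, 0.993, 0.116, -0.0]
contact_force: [-0.4, -0.0, -0.7]
width: 0.0852
gripper_force: 0.0
```

Run:
```python
from h import *
s=st();print(s['clock'],s['position'],s['qpos'][5])
im,c=grab('wrist','w1.png');a=np.radians(13.4)
print(proj(c,[[.5467,-.3648,.026],[.4552,-.3865,.044],[.4319,-.3921,.058]]))
```

```text
0.9 [ 0.45450018 -0.38756537  0.15146255] 0.5163371633537643
[[315.73132506  88.11508309]
 [315.74702437 196.7728348 ]
 [315.79650319 227.35321418]]
```

View pics/w1.png

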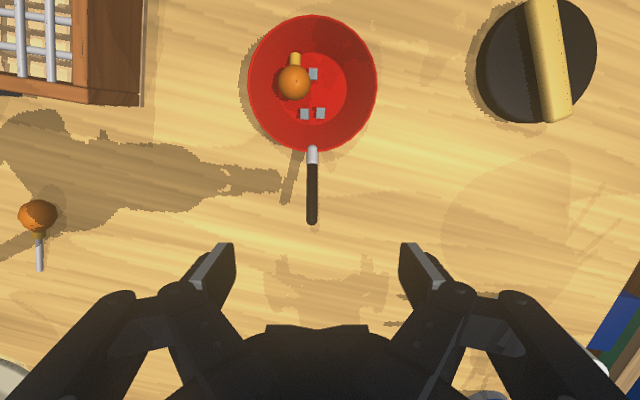

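move_arm(deltas=[[[0.008, -0.004, 0.06, 0, -1], [0.008, -0.004, 0.12, 0, -1], [0.008, -0.004, 0.148, 0, -1], [0.008, -0.004, 0.148, 0, 0], [0.008, -0.004, 0.148, 0, 1], [0.008, -0.004, 0.148, 0, 1], [0.008, -0.004, 0.148, 0, 1], [0.008, -0.004, 0.148, 0, 1], [0.008, -0.004, 0.148, 0, 1], [0.008, -0.004, 0.148, 0, 1]]], squeeze=100)

```text
clock: 1.95
position: [0.4607, -0.3828, 0.034]
ee_rot: [0.001, 0.993, 0.116, 0.0]
contact_force: [-2.5, -0.6, 5.5]
width: 0.0067
gripper_force: 98.0
```

move_arm(deltas=[[[0, 0, -0.02, 0, 1], [0, 0, -0.04, 0, 1], [0, 0, -0.06, 0, 1], [0, 0, -0.08, 0, 1], [0, 0, -0.1, 0, 1], [0, 0, -0.1, 0, 1]]])

```text
clock: 2.55
position: [0.4617, -0.3832, 0.1147]
ee_rot: [0.002, 0.993, 0.116, 0.001]
contact_force: [0.7, 0.4, -1.0]
width: 0.0067
gripper_force: 99.1
```

Run:
```python
from h import *
s=st();print(s['clock'],s['position'],s['contact_force'],s['moment'],s['width'])
im,c=grab('wrist');im2,c2=grab('side')
a=cv2.resize(im[:300],(480,225));b=cv2.resize(im2[60:240,240:480],(480,360));cv2.imwrite('pics/w2.png',np.vstack([a,b])[:,:,::-1])
```

```text
2.55 [ 0.46173072 -0.3832145   0.11468612] [ 0.67546487  0.41869796 -1.0324586 ] [-0.09309225  0.04308149 -0.0531181 ] 0.0066620922813270785
```

View pics/w2.png

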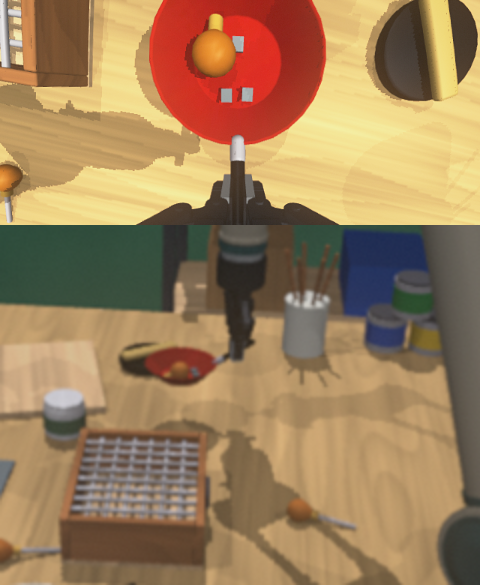

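move_arm(deltas=[[[0, 0, -0.03, 0, 1], [0.001, -0.025, -0.057, 0.01, 1], [0.002, -0.06, -0.057, 0.02, 1], [0.004, -0.1, -0.057, 0.03, 1], [0.005, -0.14, -0.057, 0.045, 1], [0.007, -0.18, -0.057, 0.06, 1], [0.009, -0.22, -0.057, 0.075, 1], [0.01, -0.26, -0.057, 0.09, 1], [0.012, -0.3, -0.057, 0.103, 1], [0.013, -0.325, -0.057, 0.103, 1], [0.013, -0.335, -0.057, 0.103, 1], [0.013, -0.335, -0.057, 0.103, 1]]])

```text
clock: 3.85
position: [0.4082, -0.1183, 0.1578]
ee_rot: [-0.0, 1.0, 0.009, -0.001]
contact_force: [0.0, -0.5, -0.8]
width: 0.0064
gripper_force: 98.0
```

move_arm(deltas=[[[0, 0, 0.02, 0, 1], [0, 0, 0.04, 0, 1], [0, 0, 0.058, 0, 1], [0, 0, 0.058, 0, 1]]])

```text
clock: 4.25
position: [0.4079, -0.1197, 0.1103]
ee_rot: [-0.001, 1.0, 0.008, -0.002]
contact_force: [-0.8, 0.1, -1.7]
width: 0.0066
gripper_force: 98.0
```

move_arm(deltas=[[[0, 0, 0, 0, 1], [0, 0, 0, 0, 1], [0, 0, -0.01, 0, 1], [0, 0, -0.02, 0, 1], [0.002, 0, -0.03, 0, 1], [0.004, 0, -0.04, 0, 1], [0.006, 0, -0.05, 0, 1], [0.006, 0, -0.05, 0, 1]]], squeeze=20)

```text
clock: 5.05
position: [0.4149, -0.1195, 0.1536]
ee_rot: [0.001, 1.0, 0.009, 0.002]
contact_force: [0.3, 0.4, -1.2]
width: 0.0068
gripper_force: 98.0
```

Run:
```python
from h import *
s=st();print(s['clock'],s['position'],s['contact_force'],s['width'],s['gripper_force'])
im2,c2=grab('side');im3,_=grab('wrist')
b=cv2.resize(im2[60:260,220:460],(480,400));cv2.imwrite('pics/s3.png',np.vstack([b,cv2.resize(im3[:250],(480,188))])[:,:,::-1])
```

```text
5.05 [ 0.41494365 -0.11953878  0.1535746 ] [ 0.30959363  0.43232096 -1.224174  ] 0.006775503369241758 98.0005395412445
```

View pics/s3.png

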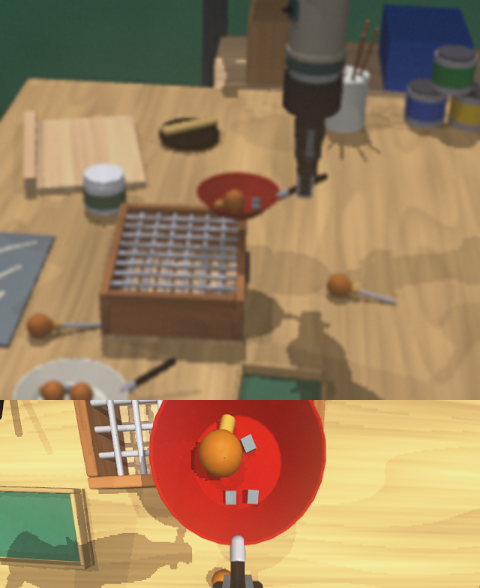

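move_arm(deltas=[[[-0.003, 0, 0.03, 0, 1], [-0.006, 0, 0.053, 0, 1], [-0.006, 0, 0.053, 0, 0.9], [-0.006, 0, 0.053, 0, 0.9]]], squeeze=20)

```text
clock: 5.55
position: [0.4087, -0.1191, 0.1096]
ee_rot: [-0.0, 1.0, 0.009, -0.001]
contact_force: [0.2, -0.3, -1.6]
width: 0.0069
gripper_force: 98.0
```

move_arm(deltas=[[[0, 0, 0, 0, 0.84], [0, 0, 0, 0, 0.84]]], squeeze=20)

```text
clock: 5.75
position: [0.4093, -0.1194, 0.1103]
ee_rot: [0.0, 1.0, 0.009, 0.001]
contact_force: [-0.6, -0.2, -1.2]
width: 0.0073
gripper_force: 80.3
```

move_arm(deltas=[[[0, 0, 0, 0, 0.81], [0, 0, 0, 0, 0.81]]], squeeze=20)

```text
clock: 5.95
position: [0.409, -0.1192, 0.11]
ee_rot: [0.0, 1.0, 0.009, 0.0]
contact_force: [-1.7, -0.5, -1.2]
width: 0.0081
gripper_force: 43.9
```

move_arm(deltas=[[[0, 0, 0, 0, 0.795], [0, 0, 0, 0, 0.79], [0, 0, -0.01, 0, 0.79], [0, 0, -0.02, 0, 0.79], [0, 0, -0.03, 0, 0.79], [0, 0, -0.04, 0, 0.79], [0, 0, -0.04, 0, 0.79]]])

```text
clock: 6.65
position: [0.4099, -0.1196, 0.1432]
ee_rot: [0.001, 1.0, 0.009, 0.001]
contact_force: [-0.3, -0.2, -0.8]
width: 0.009
gripper_force: 21.5
```

Run:
```python
from h import *
s=st();print(s['clock'],s['position'],s['contact_force'],s['width'],s['gripper_force'])
im2,c2=grab('side');im3,c=grab('wrist')
r=blobs(panmask(im3,'s'),200);print([ (cv2.boundingRect(b),cv2.contourArea(b)) for b in r[:2]])
r=blobs(panmask(im2,'s'),50);print([ (cv2.boundingRect(b),cv2.contourArea(b)) for b in r[:2]])
```

```text
6.65 [ 0.40987672 -0.11962587  0.14318467] [-0.2642544  -0.22366261 -0.8323944 ] 0.008986904120530635 21.465883255004883
[((200, 0, 232, 193), 34339.0)]
[]
```

move_arm(deltas=[[[0, 0, 0.02, 0, 0.79], [0, 0, 0.038, 0, 0.79], [0, 0, 0.038, 0, 0.782], [0, 0, 0.028, 0, 0.782], [0, 0, 0.018, 0, 0.782], [0, 0, 0.008, 0, 0.782], [0, 0, 0, 0, 0.782], [0, 0, 0, 0, 0.782]]])

```text
clock: 7.55
position: [0.4099, -0.1196, 0.1433]
ee_rot: [0.001, 1.0, 0.009, 0.002]
contact_force: [-0.1, 0.5, -0.2]
width: 0.0092
gripper_force: 13.9
```

```bash
cat >> h.py <<'E'
def look(f=None,k='s'):
    s=st();print(round(s['clock'],2),np.round(s['position'],4),'F',np.round(s['contact_force'],1),'w',round(s['width'],4),'g',round(s['gripper_force'],1))
    im3,c=grab('wrist');r=blobs(panmask(im3,k),200);print([(cv2.boundingRect(b),cv2.contourArea(b)) for b in r[:2]])
    return im3,c
E
python3 -c "
from h import *
look()"
```

```text
7.55 [ 0.4099 -0.1196  0.1433] F [-0.1  0.5 -0.2] w 0.0092 g 13.9
[((212, 0, 210, 197), 30731.0)]
```

move_arm(deltas=[[[0.015, 0, -0.013, 0, 0.782], [0.033, 0, -0.026, 0, 0.782], [0.05, 0, -0.037, 0, 0.782], [0.07, 0, -0.0475, 0, 0.782], [0.092, 0, -0.06, 0, 0.782], [0.115, 0, -0.07, 0, 0.782], [0.115, 0, -0.07, 0, 0.782]]])

```text
clock: 8.3
position: [0.5037, -0.1181, 0.1984]
ee_rot: [0.001, 1.0, 0.009, 0.002]
contact_force: [0.5, 0.0, -2.0]
width: 0.0096
gripper_force: 14.2
```

Run:
```python
from h import *
im3,c=look()
im2,c2=grab('side')
b=cv2.resize(im2[60:260,220:460],(480,400));cv2.imwrite('pics/s4.png',np.vstack([b,cv2.resize(im3[:250],(480,188))])[:,:,::-1])
```

```text
8.3 [ 0.5037 -0.1181  0.1984] F [ 0.5  0.  -2. ] w 0.0096 g 14.2
[((217, 2, 199, 198), 27487.5)]
```

View pics/s4.png

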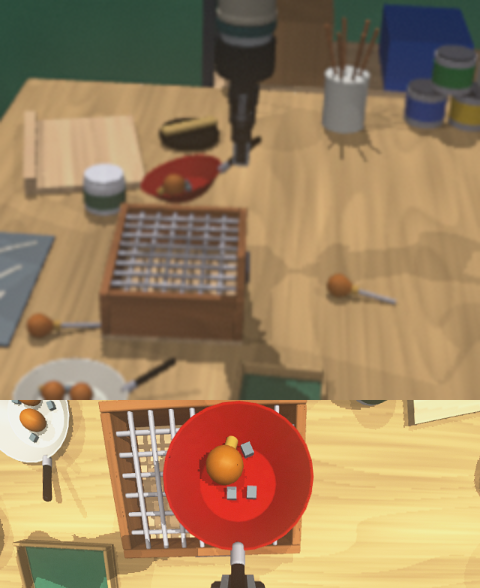

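move_arm(deltas=[[[-0.05, 0, 0.02, 0, 0.782], [-0.1, 0, 0.045, 0, 0.782], [-0.1, 0, 0.06, 0, 0.777], [-0.1, 0, 0.06, 0, 0.777], [-0.095, 0, 0.052, 0, 0.777], [-0.087, 0, 0.044, 0, 0.777], [-0.08, 0, 0.036, 0, 0.777], [-0.08, 0, 0.036, 0, 0.777], [-0.08, 0, 0.036, 0, 0.777]]])

```text
clock: 9.3
position: [0.4376, -0.1187, 0.1693]
ee_rot: [0.0, 1.0, 0.009, 0.0]
contact_force: [0.4, 0.7, -2.1]
width: 0.0095
gripper_force: 9.9
```

```bash
python3 -c "
from h import *
look()"
```

```text
9.3 [ 0.4376 -0.1187  0.1693] F [ 0.4  0.7 -2.1] w 0.0095 g 9.9
[((231, 63, 170, 150), 15047.5)]
```

move_arm(deltas=[[[0.013, 0, -0.008, 0, 0.777], [0.026, 0, -0.015, 0, 0.777], [0.04, 0, -0.023, 0, 0.777], [0.054, 0, -0.03, 0, 0.777], [0.068, 0, -0.038, 0, 0.777], [0.068, 0, -0.038, 0, 0.777]]])

```text
clock: 9.95
position: [0.4942, -0.1182, 0.2004]
ee_rot: [0.001, 1.0, 0.009, 0.002]
contact_force: [-0.4, -0.3, -1.9]
width: 0.0095
gripper_force: 10.5
```

Run:
```python
from h import *
im3,c=look()
im2,c2=grab('side')
b=cv2.resize(im2[60:260,220:460],(480,400));cv2.imwrite('pics/s5.png',np.vstack([b,cv2.resize(im3[:250],(480,188))])[:,:,::-1])
```

```text
9.95 [ 0.4942 -0.1182  0.2004] F [-0.4 -0.3 -1.9] w 0.0095 g 10.5
[((234, 78, 164, 139), 13458.5)]
```

View pics/s5.png

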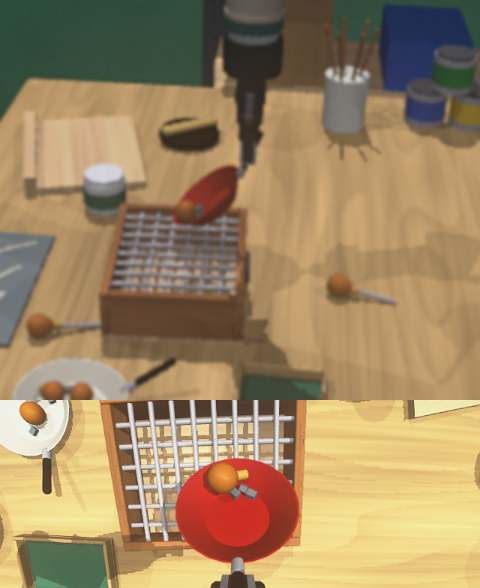

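move_arm(deltas=[[[-0.019, 0, 0.01, 0, 0.777], [-0.019, 0, 0.0175, 0, 0.777], [-0.004, 0, 0.01, 0, 0.777], [0.011, 0, 0.003, 0, 0.777], [0.027, 0, -0.002, 0, 0.777], [0.043, 0, -0.006, 0, 0.777], [0.059, 0, -0.01, 0, 0.777], [0.07, 0, -0.011, 0, 0.777], [0.08, 0, -0.012, 0, 0.777], [0.092, 0, -0.012, 0, 0.777], [0.092, 0, -0.012, 0, 0.777]]])

```text
clock: 11.15
position: [0.566, -0.1166, 0.2086]
ee_rot: [0.0, 1.0, 0.009, 0.0]
contact_force: [1.4, 0.9, -0.3]
width: 0.0096
gripper_force: 11.2
```

Run:
```python
from h import *
im3,c=look()
im2,c2=grab('side')
b=cv2.resize(im2[60:260,220:460],(480,400));cv2.imwrite('pics/s6.png',np.vstack([b,cv2.resize(im3[:250],(480,188))])[:,:,::-1])
```

```text
11.15 [ 0.566  -0.1166  0.2086] F [ 1.4  0.9 -0.3] w 0.0096 g 11.2
[((237, 92, 152, 129), 11581.5)]
```

View pics/s6.png

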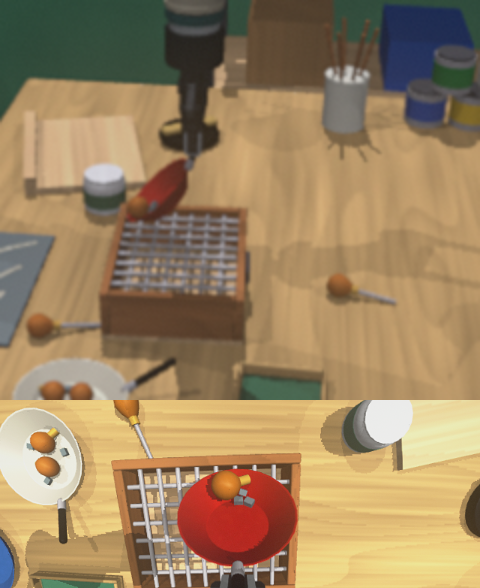

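move_arm(deltas=[[[0, 0, -0.01, 0, 1], [0.001, 0.01, -0.025, -0.05, 1], [0.003, 0.025, -0.025, -0.12, 1], [0.004, 0.04, -0.025, -0.19, 1], [0.006, 0.055, -0.025, -0.26, 1], [0.007, 0.07, -0.025, -0.33, 1], [0.009, 0.085, -0.025, -0.4, 1], [0.01, 0.1, -0.025, -0.47, 1], [0.012, 0.115, -0.025, -0.54, 1], [0.014, 0.13, -0.025, -0.61, 1], [0.016, 0.14, -0.025, -0.68, 1], [0.016, 0.148, -0.025, -0.74, 1]]], squeeze=60)

```text
clock: 12.45
position: [0.5796, -0.2354, 0.2297]
ee_rot: [0.001, 0.707, 0.708, 0.0]
contact_force: [-0.4, 0.4, -1.3]
width: 0.0082
gripper_force: 58.5
```

move_arm(deltas=[[[0, 0, 0, -0.01, 1], [0, 0, 0.015, -0.01, 0.79], [0, 0, 0.03, -0.01, 0.777], [0, 0, 0.03, -0.01, 0.774]]])

```text
clock: 12.85
position: [0.578, -0.2334, 0.2021]
ee_rot: [-0.003, 0.701, 0.713, -0.001]
contact_force: [-0.9, -0.0, -2.2]
width: 0.0097
gripper_force: 7.8
```

Run:
```python
from h import *
im3,c=look()
im2,c2=grab('side')
b=cv2.resize(im2[60:260,220:460],(480,400));cv2.imwrite('pics/s7.png',np.vstack([b,cv2.resize(im3[:250],(480,188))])[:,:,::-1])
```

```text
12.85 [ 0.578  -0.2334  0.2021] F [-0.9 -0.  -2.2] w 0.0097 g 7.8
[((249, 95, 144, 109), 7601.5)]
```

View pics/s7.png

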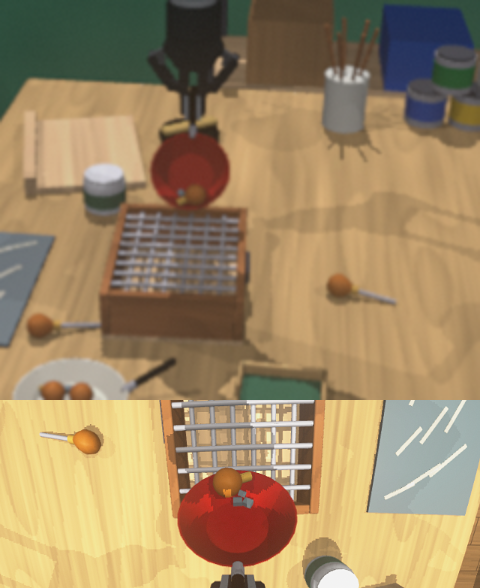

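move_arm(deltas=[[[0, 0, 0.004, 0, 0.774], [0.015, 0, 0.001, 0, 0.774], [0.03, 0, -0.003, 0, 0.774], [0.045, 0, -0.006, 0, 0.774], [0.06, 0, -0.009, 0, 0.774], [0.075, 0, -0.009, 0, 0.774], [0.09, 0, -0.009, 0, 0.774], [0.1, 0, -0.008, 0, 0.774], [0.1, 0, -0.008, 0, 0.774]]])

```text
clock: 13.85
position: [0.5781, -0.1532, 0.2112]
ee_rot: [-0.0, 0.7, 0.714, -0.0]
contact_force: [-0.1, -0.1, -0.5]
width: 0.0099
gripper_force: 7.9
```

Run:
```python
from h import *
im3,c=look()
im2,c2=grab('side')
b=cv2.resize(im2[60:260,220:460],(480,400));cv2.imwrite('pics/s8.png',np.vstack([b,cv2.resize(im3[:250],(480,188))])[:,:,::-1])
```

```text
13.85 [ 0.5781 -0.1532  0.2112] F [-0.1 -0.1 -0.5] w 0.0099 g 7.9
[((245, 105, 148, 107), 9503.5)]
```

View pics/s8.png

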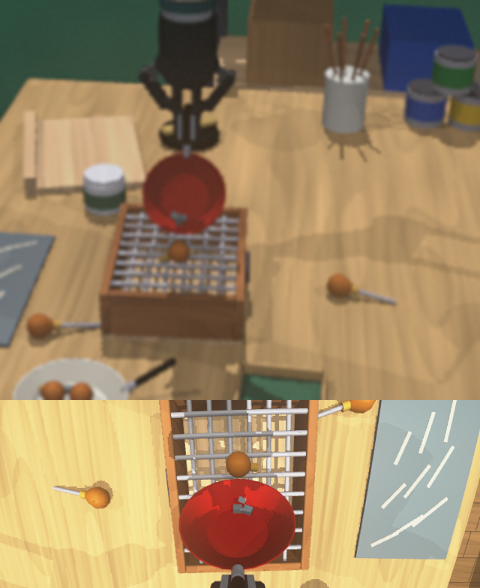

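move_arm(deltas=[[[-0.03, 0, 0, 0, 0.774], [-0.06, 0, 0, 0, 0.774], [-0.06, 0, 0.007, 0, 0.772], [-0.06, 0, 0.014, 0, 0.772], [-0.045, 0, 0.014, 0, 0.772], [-0.03, 0, 0.012, 0, 0.772], [-0.015, 0, 0.009, 0, 0.772], [0, 0, 0.006, 0, 0.772], [0.015, 0, 0.005, 0, 0.772], [0.015, 0, 0.005, 0, 0.772]]])

```text
clock: 14.95
position: [0.5781, -0.1403, 0.2079]
ee_rot: [0.0, 0.7, 0.714, 0.0]
contact_force: [0.4, 0.8, -0.4]
width: 0.0096
gripper_force: 5.5
```

```bash
cat >> h.py <<'E'
def chips(f):
    im3,c=look();im2,c2=grab('side')
    b=cv2.resize(im2[60:260,220:460],(480,400));cv2.imwrite('pics/'+f,np.vstack([b,cv2.resize(im3[:250],(480,188))])[:,:,::-1])
    H=hsv(im3);print('chips',[(cv2.boundingRect(b)) for b in blobs((H[...,1]<110)&(H[...,2]>60)&(cv2.morphologyEx(panmask(im3,'s').astype(np.uint8),cv2.MORPH_CLOSE,np.ones((25,25)))>0),20)])
E
python3 -c "
from h import *
chips('s9.png')"
```

```text
14.95 [ 0.5781 -0.1403  0.2079] F [ 0.4  0.8 -0.4] w 0.0096 g 5.5
[((255, 132, 131, 97), 7618.0)]
chips [(320, 147, 13, 8), (310, 156, 12, 9), (310, 229, 14, 5), (315, 132, 11, 7)]
```

```bash
cat >> h.py <<'E'
GEO={'s':(.094,.044,.058,.026),'m':(.105,.042,.069,.024)}
def tilt(im,c,k):
    "tilt from the farthest visible rim pixel: ray meets circle of the nose about the grip"
    m=panmask(im,k)
    if k=='m': m[300:]=0
    b=blobs(m,200)[0].reshape(-1,2)
    u=b[b[:,1]<=b[:,1].min()+1].mean(0)
    s=st();R=q2R(s['ee_rot']);G=s['position']-.011*R[:,2]
    g,zg,r,h=GEO[k];a=np.array([g+r,h-zg]);L=np.hypot(*a)
    K,d,Rc,t=c;n=cv2.undistortPoints(u.reshape(1,1,2),K,d).ravel()
    D=R.T@(Rc.T@np.r_[n,1]);o=R.T@(-Rc.T@t-G)   # tool frame
    D,o=D[[0,2]],o[[0,2]];D/=np.hypot(*D)
    B=D@o;C=o@o-L*L;q=B*B-C
    if q<0:print('tilt? miss',np.sqrt(-q));ss=[-B]
    else: ss=[-B-np.sqrt(q),-B+np.sqrt(q)]
    for x in ss:
        P=o+D*x;print('tilt',np.degrees(np.arctan2(P[1],P[0])+np.arctan2(a[1],a[0])).round(1),'nose tool x,z',P.round(3))
E
python3 -c "
from h import *
im,c=look();tilt(im,c,'s');print(st()['ee_rot'])"
```

```text
15.05 [ 0.5782 -0.1422  0.2076] F [ 0.5 -0.1 -1.3] w 0.01 g 5.5
[((253, 132, 136, 95), 7659.0)]
tilt -68.8 nose tool x,z [ 0.072 -0.135]
tilt 61.3 nose tool x,z [0.057 0.142]
[ 3.57250532e-04  7.00823920e-01  7.13334192e-01 -1.89969808e-04]
```

move_arm(deltas=[[[-0.03, 0, -0.005, 0, 0.773], [-0.06, 0, 0, 0, 0.773], [-0.06, 0, 0.01, 0, 0.773], [-0.06, 0, 0.017, 0, 0.773], [-0.045, 0, 0.016, 0, 0.773], [-0.03, 0, 0.013, 0, 0.773], [-0.015, 0, 0.009, 0, 0.773], [0, 0, 0.007, 0, 0.773], [0.015, 0, 0.006, 0, 0.773], [0.03, 0, 0.006, 0, 0.773], [0.03, 0, 0.006, 0, 0.773]]])

```text
clock: 16.2
position: [0.5774, -0.1165, 0.2026]
ee_rot: [-0.0, 0.7, 0.714, 0.0]
contact_force: [0.1, 0.3, -0.2]
width: 0.0096
gripper_force: 0.0
```

```bash
python3 -c "
from h import *
im,c=look();tilt(im,c,'s');chips('s9.png')"
```

```text
16.2 [ 0.5774 -0.1165  0.2026] F [ 0.1  0.3 -0.2] w 0.0096 g 0.0
[((306, 264, 22, 42), 723.5)]
tilt -66.6 nose tool x,z [ 0.077 -0.132]
tilt 112.4 nose tool x,z [-0.075  0.134]
16.25 [ 0.5776 -0.1176  0.2025] F [ 0.1 -0.2  0.2] w 0.0096 g 0.0
[((306, 263, 22, 42), 724.0)]
chips [(317, 300, 7, 5)]
```

View pics/s9.png

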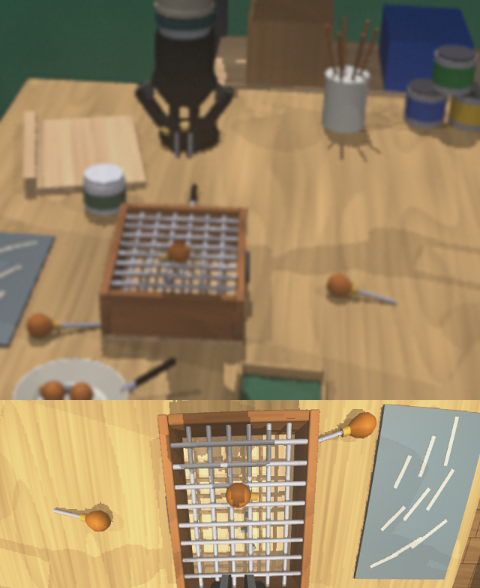

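Run:
```python
from h import *
im,c=grab('top','top1.png')
for k in 's':
    for b in blobs(panmask(im,k),20):
        x=b.reshape(-1,2);print(k,cv2.boundingRect(b),cv2.contourArea(b), ray(c,[x.mean(0)],.026).round(3))
H=hsv(im);h,s,v=[H[...,i] for i in range(3)]
g=(s<70)&(v>70)
for b in blobs(g,4):
    r=cv2.boundingRect(b)
    if 400<r[0]<520 and 130<r[1]<280: print('grey',r,cv2.contourArea(b))
dk=im.max(2)<50
for b in blobs(dk,10):
    r=cv2.boundingRect(b)
    if 280<r[0]<540 and 130<r[1]<280: print('dark',r)
cv2.imwrite('pics/c1.png',cv2.resize(im[110:290,280:520,::-1],None,fx=3.3,fy=3.3,interpolation=cv2.INTER_CUBIC))
```

```text
s (404, 166, 36, 46) 1176.5 [[ 0.587 -0.25   0.026]]
grey (440, 146, 18, 68) 800.0
dark (520, 146, 38, 38)
dark (323, 268, 28, 132)
dark (536, 141, 30, 29)
dark (434, 210, 12, 28)
dark (437, 245, 8, 30)
dark (343, 193, 10, 17)
dark (311, 238, 31, 8)
dark (324, 164, 8, 8)
dark (314, 166, 8, 7)
dark (304, 168, 7, 7)
dark (344, 161, 8, 7)
dark (334, 163, 8, 7)
dark (281, 252, 5, 42)
dark (456, 182, 12, 5)
dark (398, 204, 6, 8)
dark (400, 215, 6, 7)
dark (363, 200, 4, 11)
dark (452, 145, 10, 8)
dark (356, 245, 7, 12)
```

View pics/c1.png

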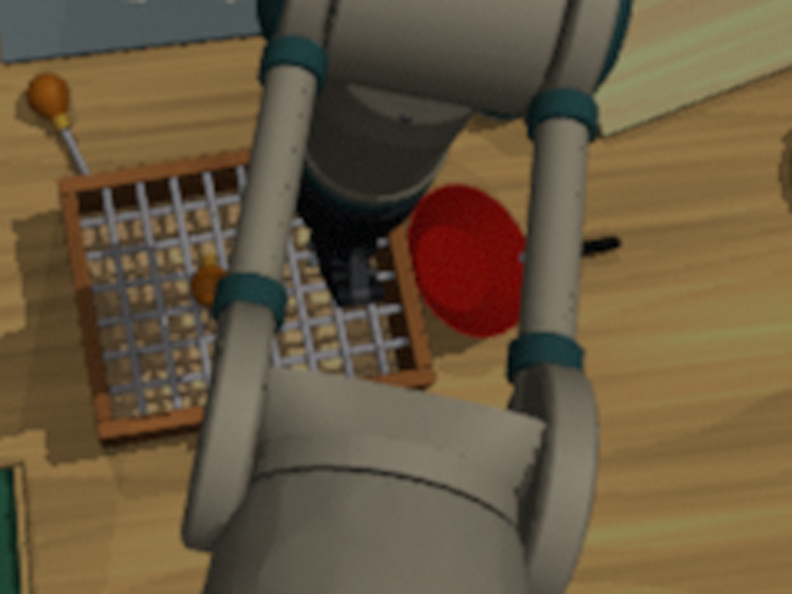

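move_arm(deltas=[[[0, 0, -0.03, 0, 0.5], [0, 0, -0.0625, 0, 0], [-0.06, 0, -0.0625, 0, 0], [-0.12, 0, -0.0625, 0, -0.5], [-0.18, 0, -0.0625, 0, -0.5], [-0.24, 0, -0.0625, 0, -0.5], [-0.3, 0, -0.0625, 0, -0.5], [-0.36, 0, -0.0625, 0, -0.5], [-0.375, 0, -0.0625, 0, -0.5], [-0.375, 0, -0.0625, 0, -0.5]]])

```text
clock: 17.4
position: [0.5819, -0.4215, 0.2511]
ee_rot: [-0.001, 0.702, 0.712, -0.0]
contact_force: [-0.2, 0.6, -0.5]
width: 0.0639
gripper_force: 0.0
```

Run:
```python
from h import *
s=st();print(s['clock'],s['position'],s['qpos'][5])
im,c=grab('wrist','w10.png')
m=panmask(im,'s')
for b in blobs(m,100): print('red',cv2.boundingRect(b),cv2.contourArea(b),cv2.fitEllipse(b))
b=cv2.convexHull(blobs(m,200)[0]);z=np.zeros(m.shape,np.uint8);cv2.drawContours(z,[b],-1,1,-1)
H=hsv(im);g=(H[...,1]<110)&(z>0)
for q in blobs(g,10): print('grey',cv2.boundingRect(q),cv2.contourArea(q))
for q in blobs(im.max(2)<60,60):
    r=cv2.boundingRect(q)
    if r[1]<330: x=q.reshape(-1,2);print('dark',r,cv2.contourArea(q))
# grey small blobs anywhere (on bench)
g=(H[...,1]<60)&(H[...,2]>90)&(H[...,2]<235)
for q in blobs(g,20): print('g2',cv2.boundingRect(q),cv2.contourArea(q)) if cv2.contourArea(q)<400 else 0
im,c=grab('top','top2.png')
for b in blobs(panmask(im,'s'),20): print('t',cv2.boundingRect(b),cv2.contourArea(b),cv2.fitEllipse(cv2.convexHull(b)))
for b in blobs(im.max(2)<50,10):
    r=cv2.boundingRect(b)
    if 400<r[0]<500 and 150<r[1]<230: print('dark',r)
```

```text
17.4 [ 0.58193854 -0.42153525  0.25113688] -0.7366487433547974
red (294, 0, 78, 62) 1382.5 ((335.7212219238281, 20.719587326049805), (55.3136100769043, 71.07344818115234), 123.42494201660156)
red (280, 42, 43, 31) 506.5 ((303.16497802734375, 55.70808410644531), (23.259252548217773, 39.61933517456055), 113.72931671142578)
dark (12, 238, 610, 162) 45015.0
dark (326, 240, 38, 26) 71.5
g2 (383, 237, 23, 25) 112.0
g2 (317, 66, 9, 17) 101.5
g2 (231, 237, 20, 21) 77.5
g2 (399, 271, 12, 9) 45.5
g2 (224, 271, 11, 9) 42.0
g2 (140, 330, 8, 12) 28.0
g2 (38, 334, 35, 12) 21.5
t (404, 166, 37, 43) 1050.0 ((422.3617248535156, 187.4346160888672), (32.61619567871094, 45.353271484375), 148.18707275390625)
dark (446, 182, 22, 7)
dark (409, 200, 12, 10)
```

move_arm(deltas=[[[0.03, 0, -0.03, 0, -0.5], [0.06, 0, -0.06, 0, -0.5], [0.06, 0, -0.075, 0, -0.5], [0.06, 0, -0.075, 0, -0.5]]])

```text
clock: 17.9
position: [0.583, -0.3691, 0.3159]
ee_rot: [0.003, 0.7, 0.714, 0.0]
contact_force: [-0.0, -0.5, -0.4]
width: 0.064
gripper_force: 0.0
```

Run:
```python
from h import *
s=st();print(s['clock'],s['position'],s['qpos'][5])
im,c=grab('wrist','w11.png')
im2,_=grab('side');im3,_=grab('top')
v=np.hstack([cv2.resize(im[:300],(533,250)), im3[130:280,380:520].repeat(1,0)[:150] if False else cv2.resize(im3[130:270,400:500],(179,250))])
w=np.hstack([cv2.resize(im2[120:240,250:390],(380,326)),np.zeros((326,332,3),np.uint8)])
cv2.imwrite('pics/v11.png',np.vstack([v,w])[:,:,::-1])
```

```text
17.9 [ 0.58303755 -0.36912672  0.31589507] -0.6850144022078851
```

View pics/v11.png

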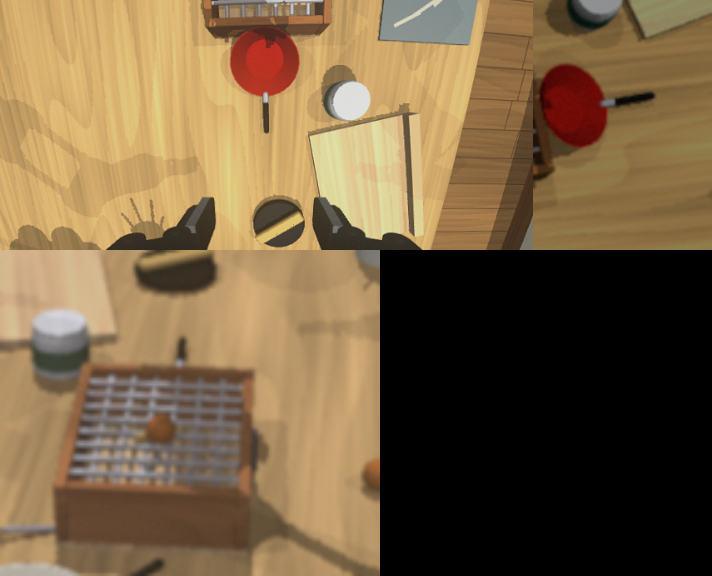

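move_arm(deltas=[[[0.06, 0, 0, 0.06, -0.5], [0.12, 0.001, 0, 0.13, -0.6], [0.18, 0.002, 0, 0.2, -0.8], [0.24, 0.003, 0, 0.27, -1], [0.3, 0.004, 0, 0.34, -1], [0.36, 0.005, 0, 0.41, -1], [0.42, 0.006, 0, 0.48, -1], [0.48, 0.007, 0, 0.55, -1], [0.54, 0.008, 0.05, 0.6, -1], [0.6, 0.009, 0.1, 0.6, -1], [0.645, 0.009, 0.15, 0.6, -1], [0.645, 0.009, 0.2, 0.6, -1]]])

```text
clock: 19.25
position: [0.5808, 0.1425, 0.1667]
ee_rot: [-0.0, 0.986, 0.166, 0.001]
contact_force: [1.1, 0.1, -0.2]
width: 0.0852
gripper_force: 0.0
```

```bash
cat >> h.py <<'E'
def pan2(im,c,k,g,zg,zr):
    "pan centre from its rim ellipse and yaw from its black handle, wrist view"
    m=panmask(im,k);m[300:]=0
    hull=cv2.convexHull(blobs(cv2.morphologyEx(m.astype(np.uint8),cv2.MORPH_OPEN,np.ones((7,7))),500)[0]);e=cv2.fitEllipse(hull)
    p=ray(c,[e[0]],zr)[0];r=max(e[1])/2
    yy,xx=np.mgrid[:400,:640];d=np.hypot(xx-e[0][0],yy-e[0][1])
    dk=(im.max(2)<70)&(d>r*1.03)&(d<r*2.2)
    print('ell',np.round(e[0],1),np.round(e[1],1),'ctr',p.round(4))
    for q in blobs(dk,150):
        x=q.reshape(-1,2);f=x[np.argmax(np.hypot(*(x-e[0]).T))]
        mm=x.mean(0);G=ray(c,[mm],zg)[0];dd=p-G;a=np.arctan2(dd[1],dd[0])
        print(' dark',cv2.boundingRect(q),'mid',G[:2].round(4),'dist',np.hypot(*dd[:2]).round(4),'yaw',np.degrees(a).round(1),'grip',(p[:2]-g*np.array([np.cos(a),np.sin(a)])).round(4))
    return p
E
python3 - <<'E'
from h import *
# red pan state from w11
s=st();print(s['clock'],s['position'],s['ee_rot'],s['qpos'][5])
im,c=grab('wrist','w12.png');pan2(im,c,'m',.105,.046,.024)
i=cv2.imread('pics/w11.png')[:,:,::-1].copy();m=panmask(i,'s');print([cv2.boundingRect(b) for b in blobs(m,50)])
z=np.zeros(m.shape,np.uint8);cv2.drawContours(z,[cv2.convexHull(blobs(m,50)[0])],-1,1,-1);z=cv2.erode(z,np.ones((7,7)));q=(z>0)&~m
for b in blobs(q,5):
    r=cv2.boundingRect(b);print(r,i[r[1]:r[1]+r[3],r[0]:r[0]+r[2]].reshape(-1,3).mean(0).round())
E
```

```text
19.25 [0.58080575 0.14254183 0.16669921] [-4.63274624e-04  9.86170114e-01  1.65731638e-01  1.14733418e-03] 1.3611553169078112
ell [324.9  88.4] [143.8 159.1] ctr [0.6748 0.1671 0.024 ]
[(281, 32, 77, 83)]
(285, 46, 47, 66) [173.  53.  37.]
(332, 51, 23, 56) [159.  55.  39.]
(304, 35, 39, 17) [101.  42.  33.]
(339, 55, 8, 7) [128.  44.  33.]
(319, 49, 10, 9) [128.  42.  32.]
```

Run:
```python
from h import *
im=cv2.imread('pics/w12.png')[:,:,::-1].copy();c=cam('wrist')
print(proj(c,[[.6762,.1791,.024],[.5768,.145,.042],[.5586,.1388,.056]]).round())
H=hsv(im)
for r in (20,60,88,120,160): print(r,[tuple(int(x) for x in H[r,u]) for u in range(200,460,20)])
for u in (310,320,330): print(u,[tuple(int(x) for x in im[v,u]) for v in range(160,260,8)])
```

```text
[[317.  71.]
 [317. 191.]
 [316. 216.]]
20 [(20, 119, 231), (20, 119, 230), (19, 120, 225), (22, 113, 238), (21, 111, 236), (23, 29, 228), (25, 33, 223), (25, 35, 218), (26, 23, 239), (21, 116, 233), (21, 117, 234), (20, 118, 229), (21, 115, 233)]
60 [(22, 113, 240), (22, 113, 237), (22, 111, 237), (24, 21, 239), (24, 20, 237), (30, 1, 241), (24, 33, 217), (15, 170, 234), (21, 154, 225), (23, 39, 190), (21, 113, 232), (21, 114, 235), (18, 119, 172)]
88 [(22, 113, 237), (20, 116, 227), (23, 108, 240), (27, 19, 240), (24, 5, 241), (40, 3, 242), (30, 1, 241), (25, 20, 237), (85, 15, 185), (23, 37, 194), (20, 118, 227), (21, 117, 231), (20, 119, 229)]
120 [(23, 111, 240), (21, 117, 233), (20, 115, 230), (24, 16, 236), (26, 18, 241), (38, 4, 242), (13, 145, 162), (24, 11, 242), (25, 33, 217), (21, 39, 205), (21, 115, 235), (21, 116, 233), (20, 118, 232)]
160 [(18, 123, 176), (18, 123, 181), (18, 121, 177), (18, 118, 180), (21, 110, 235), (19, 121, 221), (24, 21, 239), (60, 1, 244), (19, 118, 220), (20, 116, 231), (18, 119, 171), (18, 119, 165), (14, 120, 100)]
310 [(243, 244, 243), (156, 128, 87), (176, 144, 96), (191, 157, 103), (187, 150, 98), (244, 220, 142), (242, 218, 139), (242, 220, 143), (242, 219, 139), (242, 219, 141), (242, 228, 149), (241, 216, 137), (238, 207, 130)]
320 [(239, 235, 219), (226, 185, 122), (236, 208, 134), (241, 216, 139), (239, 213, 135), (242, 218, 141), (234, 203, 128), (238, 207, 130), (241, 215, 137), (242, 221, 144), (242, 220, 141), (241, 217, 137), (241, 217, 138)]
330 [(219, 215, 214), (223, 219, 217), (84, 72, 55), (86, 72, 55), (85, 71, 54), (89, 74, 58), (90, 75, 60), (89, 72, 55), (88, 70, 51), (238, 205, 131), (241, 216, 136), (242, 220, 141), (239, 212, 134)]
```

```bash
sed -i 's/im.max(2)<70/im.max(2)<110/' h.py
python3 - <<'E'
from h import *
im=cv2.imread('pics/w12.png')[:,:,::-1].copy();c=cam('wrist')
p=pan2(im,c,'m',.105,.046,.024)
E
```

```text
ell [324.9  88.4] [143.8 159.1] ctr [0.6651 0.1677 0.024 ]
 dark (391, 140, 75, 111) mid [0.6096 0.048 ] dist 0.132 yaw 65.1 grip [0.621  0.0724]
 dark (324, 174, 12, 57) mid [0.5729 0.1309] dist 0.0993 yaw 21.8 grip [0.5676 0.1288]
```

Run:
```python
from h import *
s=st();print(s['clock'],s['position'])
im,c=grab('wrist','w13.png')
p=pan2(im,c,'m',.105,.046,.024);print(proj(c,[[.6762,.1791,.024]]))
s=st();print(s['clock'],s['position']);im,c=grab('top');pan2(im,c,'m',.105,.046,.024)
```

```text
19.3 [0.57458691 0.14325938 0.15733317]
ell [329.4  76.8] [151.3 169.3] ctr [0.6756 0.1672 0.024 ]
 dark (395, 133, 83, 119) mid [0.6149 0.0422] dist 0.139 yaw 64.1 grip [0.6298 0.0727]
 dark (328, 168, 13, 59) mid [0.5785 0.1289] dist 0.1044 yaw 21.5 grip [0.5779 0.1287]
[[316.96748545  71.47324246]]
19.35 [0.57467435 0.1411122  0.15995182]
ell [ 48.2 244.4] [137.2 149.2] ctr [0.5572 0.6371 0.024 ]
 dark (100, 117, 113, 283) mid [0.5124 0.3762] dist 0.2647 yaw 80.3 grip [0.5395 0.5336]
 dark (0, 95, 127, 66) mid [0.8007 0.5583] dist 0.2559 yaw 162.1 grip [0.6571 0.6048]
```

move_arm(deltas=[[[-0.001, 0.0165, 0.05, -0.02, -1], [-0.001, 0.0165, 0.11, -0.02, -1], [-0.001, 0.0165, 0.157, -0.02, -1], [-0.001, 0.0165, 0.157, -0.02, 0], [-0.001, 0.0165, 0.157, -0.02, 1], [-0.001, 0.0165, 0.157, -0.02, 1], [-0.001, 0.0165, 0.157, -0.02, 1], [-0.001, 0.0165, 0.157, -0.02, 1], [-0.001, 0.0165, 0.157, -0.02, 1], [-0.001, 0.0165, 0.157, -0.02, 1]]], squeeze=110)

```text
clock: 20.4
position: [0.5843, 0.1274, 0.0434]
ee_rot: [0.0, 0.983, 0.186, 0.001]
contact_force: [-1.7, 0.4, 5.6]
width: 0.0041
gripper_force: 108.4
```

move_arm(deltas=[[[0, 0, -0.02, 0, 1], [0, 0, -0.04, 0, 1], [0, 0, -0.07, 0, 1], [0, 0, -0.1, 0, 1], [0, 0, -0.13, 0, 1], [0, 0, -0.15, 0, 1], [0, 0, -0.15, 0, 1]]])

```text
clock: 21.1
position: [0.5852, 0.1272, 0.1642]
ee_rot: [0.0, 0.983, 0.186, 0.002]
contact_force: [0.7, 0.6, -1.9]
width: 0.0038
gripper_force: 109.9
```

Run:
```python
from h import *
im,c=look('','m');tilt(im,c,'m');print(st()['qpos'].round(2) if hasattr(st()['qpos'],'round') else st()['qpos'])
H=hsv(im);o=(H[...,0]>5)&(H[...,0]<18)&(H[...,1]>150);print([cv2.boundingRect(b) for b in blobs(o,80)])
```

```text
21.1 [0.5852 0.1272 0.1642] F [ 0.7  0.6 -1.9] w 0.0038 g 109.9
[((187, 0, 256, 214), 36783.5), ((445, 0, 195, 116), 12190.0)]
tilt -77.0 nose tool x,z [ 0.057 -0.165]
tilt 25.3 nose tool x,z [0.15  0.091]
[ 0.1   0.36  1.58 -0.    1.2   1.3 ]
[(448, 151, 192, 84), (303, 36, 49, 53), (306, 0, 57, 35), (396, 165, 59, 110), (451, 43, 31, 40), (563, 253, 77, 116), (484, 267, 33, 33)]
```

move_arm(deltas=[[[0, 0, 0.04, 0, 1], [0, 0, 0.08, 0, 1], [0, 0, 0.12, 0, 1], [0, 0, 0.148, 0, 1], [0, 0, 0.148, 0, 0.5], [0, 0, 0.148, 0, 0.5], [0, 0, 0.16, 0, 0.5], [0, 0, 0.164, 0, 0.5], [0, 0, 0.164, 0, 0.5]]])

```text
clock: 22.05
position: [0.5838, 0.1271, 0.0311]
ee_rot: [0.0, 0.983, 0.186, -0.0]
contact_force: [-0.0, -0.3, -0.2]
width: 0.0212
gripper_force: 0.0
```

Run:
```python
from h import *
im,c=look('','m');pan2(im,c,'m',.105,.046,.024)
```

```text
22.05 [0.5838 0.1271 0.0311] F [-0.  -0.3 -0.2] w 0.0212 g 0.0
[((163, 0, 284, 248), 53979.5), ((562, 246, 78, 124), 1773.0)]
ell [305.   77.1] [277.5 324.1] ctr [0.6647 0.1647 0.024 ]
 dark (80, 159, 549, 241) mid [0.5848 0.0946] dist 0.1063 yaw 41.3 grip [0.5858 0.0954]
 dark (554, 0, 30, 70) mid [0.7183 0.0717] dist 0.1074 yaw 120.0 grip [0.7171 0.0737]
 dark (535, 70, 37, 97) mid [0.6871 0.0594] dist 0.1077 yaw 102.0 grip [0.6866 0.062 ]
 dark (0, 134, 53, 121) mid [0.5714 0.263 ] dist 0.1355 yaw -46.5 grip [0.5924 0.2409]
```

move_arm(deltas=[[[0, 0, 0, 0, 0.8], [0, 0, 0, 0, 1], [0, 0, 0, 0, 1], [0, 0, 0, 0, 1], [0, 0, -0.03, 0, 1], [0, 0, -0.06, 0, 1], [0, 0, -0.09, 0, 1], [0, 0, -0.12, 0, 1], [0, 0, -0.15, 0, 1], [0, 0, -0.165, 0, 1], [0, 0, -0.165, 0, 1]]], squeeze=110)

```text
clock: 23.2
position: [0.585, 0.1271, 0.1644]
ee_rot: [0.0, 0.983, 0.186, 0.002]
contact_force: [-0.2, 1.0, -2.5]
width: 0.0053
gripper_force: 108.0
```

Run:
```python
from h import *
im,c=look('','m');print(st()['ee_rot'],st()['qpos'])
```

```text
23.2 [0.585  0.1271 0.1644] F [-0.2  1.  -2.5] w 0.0053 g 108.0
[((175, 0, 284, 247), 53080.0), ((445, 0, 195, 116), 12099.0)]
[1.94907278e-04 9.82647110e-01 1.85484766e-01 1.45662739e-04] [ 9.79172884e-02  3.59817721e-01  1.57606813e+00 -3.88117444e-04
  1.20538213e+00  1.29572190e+00]
```

move_arm(deltas=[[[-0.006, 0.015, 0, -0.01, 1], [-0.02, 0.05, 0, -0.04, 1], [-0.04, 0.095, 0, -0.1, 1], [-0.06, 0.14, 0, -0.16, 1], [-0.08, 0.19, 0, -0.22, 1], [-0.1, 0.24, 0, -0.28, 1], [-0.12, 0.29, 0, -0.34, 1], [-0.14, 0.34, 0, -0.4, 1], [-0.16, 0.39, 0, -0.46, 1], [-0.18, 0.44, 0, -0.52, 1], [-0.195, 0.475, 0, -0.565, 1], [-0.203, 0.494, 0, -0.571, 1]]])

```text
clock: 24.45
position: [0.5757, -0.3032, 0.1605]
ee_rot: [-0.001, 0.708, 0.706, -0.001]
contact_force: [0.4, -0.0, -2.9]
width: 0.0052
gripper_force: 107.9
```

move_arm(deltas=[[[0, 0, 0, 0, 1], [0, 0, 0.025, 0, 1], [0, 0, 0.05, 0, 0.9], [0, 0, 0.066, 0, 0.88], [0, 0, 0.066, 0, 0.84], [0, 0, 0.066, 0, 0.82], [0, 0, 0.066, 0, 0.81], [0, 0, 0.066, 0, 0.81]]])

```text
clock: 25.25
position: [0.5775, -0.3003, 0.1114]
ee_rot: [0.001, 0.708, 0.707, 0.0]
contact_force: [0.6, 0.1, -2.5]
width: 0.0081
gripper_force: 33.6
```

Run:
```python
from h import *
im,c=look('','m');tilt(im,c,'m');print(st()['ee_rot'])
```

```text
25.25 [ 0.5775 -0.3003  0.1114] F [ 0.6  0.1 -2.5] w 0.0081 g 33.6
[((179, 0, 277, 247), 52704.5), ((465, 170, 97, 181), 7332.0)]
tilt -77.5 nose tool x,z [ 0.055 -0.166]
tilt 26.1 nose tool x,z [0.148 0.093]
[9.41358537e-04 7.07669155e-01 7.06543314e-01 1.62123339e-04]
```

move_arm(deltas=[[[0, 0, 0, 0, 0.802], [0, 0, 0, 0, 0.797], [0.007, 0, -0.012, 0, 0.797], [0.013, 0, -0.023, 0, 0.797], [0.02, 0, -0.034, 0, 0.797], [0.02, 0, -0.034, 0, 0.797]]])

```text
clock: 25.9
position: [0.5778, -0.2834, 0.1398]
ee_rot: [0.002, 0.707, 0.707, 0.001]
contact_force: [-0.1, -0.2, -1.4]
width: 0.0087
gripper_force: 19.9
```

Run:
```python
from h import *
im,c=look('','m');tilt(im,c,'m')
```

```text
25.9 [ 0.5778 -0.2834  0.1398] F [-0.1 -0.2 -1.4] w 0.0087 g 19.9
[((200, 0, 249, 250), 45248.5), ((535, 0, 105, 104), 9556.5)]
tilt -77.3 nose tool x,z [ 0.056 -0.166]
tilt 25.9 nose tool x,z [0.149 0.092]
```

move_arm(deltas=[[[0.008, 0, -0.01, 0, 0.795], [0.018, 0, -0.02, 0, 0.793], [0.028, 0, -0.03, 0, 0.791], [0.04, 0, -0.04, 0, 0.789], [0.05, 0, -0.05, 0, 0.788], [0.062, 0, -0.06, 0, 0.787], [0.072, 0, -0.068, 0, 0.786], [0.072, 0, -0.068, 0, 0.786]]])

```text
clock: 26.75
position: [0.5774, -0.2253, 0.1931]
ee_rot: [0.001, 0.707, 0.707, 0.0]
contact_force: [-0.6, -0.7, -0.0]
width: 0.0092
gripper_force: 10.5
```

Run:
```python
from h import *
im,c=look('','m');tilt(im,c,'m')
```

```text
26.75 [ 0.5774 -0.2253  0.1931] F [-0.6 -0.7 -0. ] w 0.0092 g 10.5
[((224, 0, 195, 243), 31344.5), ((493, 0, 147, 156), 20171.5)]
tilt -77.1 nose tool x,z [ 0.056 -0.166]
tilt 25.7 nose tool x,z [0.149 0.092]
```

```bash
cat >> h.py <<'E'
def tiltw(im,k):
    "tilt from apparent width of the rim (closed mask, widest run through the handle column)"
    p=manip.camera_params('wrist');T=np.array(p['tool_from_camera'])
    m=panmask(im,k).astype(np.uint8);m=cv2.morphologyEx(m,cv2.MORPH_OPEN,np.ones((13,13)));m=cv2.morphologyEx(m,cv2.MORPH_CLOSE,np.ones((9,9)))
    W=[]
    for v in range(20,300):
        r=np.flatnonzero(np.diff(np.r_[0,m[v],0]));
        for a,b in zip(r[::2],r[1::2]):
            if a<318<b and a>2 and b<620: W.append((b-a,v))
    w,v=max(W);g,zg,r,h=GEO[k];dep=p['fx']*2*r/w
    n=np.array([0,(v-p['cy'])/p['fy'],1])*dep;P=T[:3,:3]@n+T[:3,3]
    z=P[2]+.011;s=np.hypot(g,zg-h);th=np.degrees(np.arcsin(np.clip(z/s,-1,1))-np.arctan2(zg-h,g))
    print('w',w,'row',v,'rim centre tool',P.round(3),'tilt by depth',th.round(1),'by x',np.degrees(np.arccos(np.clip(P[0]/s,-1,1))-np.arctan2(zg-h,g)).round(1))
E
python3 - <<'E'
from h import *
im,c=look('','m');cv2.imwrite('pics/w14.png',im[:,:,::-1]);tiltw(im,'m');print(manip.camera_params('wrist')['tool_from_camera'])
for v in range(0,250,12):
    print(v,''.join('#' if x else '.' for x in panmask(im,'m')[v,160:480:5]))
E
```

```text
26.8 [ 0.5773 -0.2261  0.1927] F [-0.6 -1.1 -0. ] w 0.009 g 10.8
[((224, 0, 196, 243), 31644.5), ((493, 0, 147, 155), 20052.0)]
w 185 row 183 rim centre tool [0.023 0.    0.068] tilt by depth 38.3 by x 67.7
[[-2.08476475e-04 -9.60627554e-01 -2.77839267e-01  7.07301816e-02]
 [ 9.99999943e-01 -2.73886245e-04  1.96610836e-04  4.35094673e-05]
 [-2.64966140e-04 -2.77839210e-01  9.60627557e-01 -1.33899728e-01]
 [ 0.00000000e+00  0.00000000e+00  0.00000000e+00  1.00000000e+00]]
0 .................##....##..........#....##..########............
12 .............#########.............#....##....##................
24 ..................#....##....#.....##...##....#.................
36 ..................#.....#..#########################............
48 ..................#.....#....##....#...###....#.................
60 ...................#....#....##....#....##....#.................
72 ..............###############..........###....#.................
84 ...................#....##....#.........##....#.................
96 ...................##....########.......############............
108 ...................##....#...#...........#....#.................
120 ....................########.......################.............
132 ................############.......############.................
144 ...............###########....##################................
156 ..............####################################..............
168 .............#####################################..............
180 .............#####################################..............
192 ..............####################################..............
204 ...............##################################...............
216 ................###############################.................
228 ...................##........######........#......#.....######..
240 ........................##............##............############
```

```bash
cat >> h.py <<'E'
def tiltp(c,k,row):
    s=st();R=q2R(s['ee_rot']);G=s['position']-.011*R[:,2]
    g,zg,r,h=GEO[k];a=np.array([g+r,h-zg]);L=np.hypot(*a)
    K,d,Rc,t=c;n=cv2.undistortPoints(np.array([[[318.,row]]]),K,d).ravel()
    D=R.T@(Rc.T@np.r_[n,1]);o=R.T@(-Rc.T@t-G);D,o=D[[0,2]],o[[0,2]];D/=np.hypot(*D)
    B=D@o;C=o@o-L*L;q=max(B*B-C,0);P=o+D*(-B+np.sqrt(q))
    print('row',row,'tilt',np.degrees(np.arctan2(P[1],P[0])+np.arctan2(a[1],a[0])).round(1),'nose',P.round(3),'nose world z',(G[2]-P[1]).round(3))
def cols(im,k,v0=60,v1=260,st_=8):
    for v in range(v0,v1,st_): print(v,''.join('o' if o else '#' if x else '.' for x,o in zip(panmask(im,k)[v,180:460:5],((hsv(im)[v,180:460:5,0]<19)&(hsv(im)[v,180:460:5,1]>150)))))
E
python3 - <<'E'
from h import *
im=cv2.imread('pics/w14.png')[:,:,::-1].copy();c=cam('wrist')
for r in (105,112,118,125): tiltp(c,'m',r)
cols(im,'m',90,160)
E
```

```text
row 105 tilt 56.3 nose [0.082 0.155] nose world z 0.049
row 112 tilt 58.6 nose [0.075 0.158] nose world z 0.045
row 118 tilt 60.6 nose [0.07 0.16] nose world z 0.043
row 125 tilt 63.1 nose [0.063 0.163] nose world z 0.04
90 ........oo.....##...##....#..ooooooo.#....#...#.oo......
98 ........ooo....##############ooooooo########............
106 ........ooo#...##....#...####.ooooo..#....#.............
114 .........oo.....#..###..oooooo#...####....#.............
122 ..........o.....########ooooooo################.........
130 ..........o.############ooooooo############......o......
138 .........oo.############..ooo...############....oo......
146 .........oo###########....####.##############....o......
154 ..........###################################.o..o......
```

move_arm(deltas=[[[0.002, 0, -0.008, 0, 0.785], [0.002, 0, -0.016, 0, 0.785], [0.002, 0, -0.024, 0, 0.785], [0, 0, -0.03, 0, 0.784], [-0.003, 0, -0.036, 0, 0.784], [-0.006, 0, -0.036, 0, 0.784], [-0.006, 0, -0.036, 0, 0.783], [-0.006, 0, -0.036, 0, 0.783]]])

```text
clock: 27.65
position: [0.5768, -0.2313, 0.2205]
ee_rot: [-0.0, 0.708, 0.706, -0.0]
contact_force: [-0.4, 0.3, -0.1]
width: 0.0094
gripper_force: 0.0
```

Run:
```python
from h import *
im,c=look('','m');cv2.imwrite('pics/w15.png',im[:,:,::-1]);tiltw(im,'m')
for r in (80,90,100,110,120,130): tiltp(c,'m',r)
cols(im,'m',60,240)
```

```text
27.65 [ 0.5768 -0.2313  0.2205] F [-0.4  0.3 -0.1] w 0.0094 g 0.0
[((482, 0, 157, 148), 18995.5), ((259, 153, 118, 113), 8738.5)]
w 118 row 210 rim centre tool [-0.034  0.     0.174] tilt by depth 80.3 by x 99.0
row 80 tilt 48.3 nose [0.102 0.142] nose world z 0.089
row 90 tilt 51.4 nose [0.094 0.147] nose world z 0.084
row 100 tilt 54.7 nose [0.086 0.152] nose world z 0.079
row 110 tilt 58.0 nose [0.077 0.157] nose world z 0.074
row 120 tilt 61.4 nose [0.068 0.161] nose world z 0.07
row 130 tilt 64.8 nose [0.058 0.165] nose world z 0.066
60 ................#....#....#....#....#....#.....oo.......
68 ................###############..##.#######....o........
76 ..........o.....#....#....#..#.#ooo##....#.....o........
84 ..........oo....#....#....#....ooooo#....#.....o........
92 ..........oo....##...##.##oo##.oooooo#########..........
100 ..........ooo#######.##.oooooo.ooooo#....#..............
108 ...........o.....#......oooooo.#.o..#....#....oo........
116 ...........oo....#....#..ooooo################.o........
124 ...........oo###########..##...#....#....#....oo........
132 ...........oo....##...#....#...#....#....#....oo........
140 ...........oo....#....#....#..............oooooo........
148 ................oo.........................oo...........
156 ............oo.........#########........................
164 ....................################....................
172 ...................##################...................
180 ..................####################..................
188 .................######################.................
196 ................########################................
204 ................########################................
212 ................########################............###.
220 .................######################..........#######
228 ..................###########.#########.........########
236 ...................#####..####..#####..........#########
```

move_arm(deltas=[[[0, 0, -0.04, 0, 0.5], [0, 0, -0.08, 0, 0], [-0.05, 0, -0.1, 0, -0.5], [-0.1, 0, -0.1, 0, -0.5], [-0.15, 0, -0.1, 0, -0.5], [-0.17, 0, -0.1, 0, -0.5], [-0.17, 0, -0.1, 0, -0.5]]])

```text
clock: 28.4
position: [0.5763, -0.3692, 0.2994]
ee_rot: [-0.001, 0.709, 0.706, -0.0]
contact_force: [-0.1, 0.6, -0.9]
width: 0.0642
gripper_force: 0.0
```

```bash
cat >> h.py <<'E'
def amap(im,v0,v1,u0,u1,sv=6,su=4):
    H=hsv(im)
    for v in range(v0,v1,sv):
        o=''
        for u in range(u0,u1,su):
            h,s,x=[int(q) for q in np.median(H[v-1:v+2,u-1:u+2].reshape(-1,3),0)]
            o+= 'K' if x<60 and True else 'R' if (h<5 or h>174) and s>150 else 'o' if h<15 and s>150 else 'b' if h<15 and s>100 else 'W' if s<75 and x>180 else 'g' if s<75 else '.'
        print(v,o)
E
python3 - <<'E'
from h import *
s=st();print(s['clock'],s['position'])
im,c=grab('wrist','w16.png');amap(im,0,220,180,520)
E
```

```text
28.4 [ 0.57626613 -0.36922898  0.29944975]
  return _methods._mean(a, axis=axis, dtype=dtype,
  ret = um.true_divide(
Traceback (most recent call last):
  File "h.py", line 122, in amap
    h,s,x=[int(q) for q in np.median(H[v-1:v+2,u-1:u+2].reshape(-1,3),0)]
           ~~~^^^
ValueError: cannot convert float NaN to integer
```

Run:
```python
from h import *
im=cv2.imread('pics/w16.png')[:,:,::-1].copy();amap(im,2,230,200,500,5,3)
```

```text
2 ...............ooogggggggggg..ggg....gg.....gW.....gg.....Wg...b.boob....................ggggggggggg
7 ...............ooobb....gg.....gg.....g.....gW.....gg.....Wg..b..booo....................ggggggggggg
12 ...............ooob.....gg.....gg.....g.....gW.....gg.....g..bbbbboo.....................ggggggggggg
17 ................obbbb...gg.....g..bbbbbbbbbbbbbbbboooooooooooooooboob....................ggggggggWWW
22 ................bbbbbbbbbbbbbbbbbbbbbbbbbbbbbbbbbboooobooooobboooboo.....................ggggggWWggg
27 ................bbbbbbbbbbbbbbbbbbbbbbb...b......bbbbbbbbbbbbbbbbb.......................ggggggggggg
32 .................bb.b....b.bb.b.b.gggggggggWg.bbbbbbbbbbbbbbbbbbb.......................gggggggggggg
37 .........................bbb...ggggggggggggggggggbbbbbbbbbbbb.b.........................gggggggggggg
42 ......................b.bb..ggggggggggggggggggggWWW......................................ggggggggggg
47 ...........................WWWWWWWWWggggggggggggWWWWW...............................................
52 ..........................WWWWWWWWWWWWWgggggWWWWWWWWWW.....
[... 3007 characters left out ...]
......................................WW.WW...........................
202 .....................................................................W.WWW..........................
207 .................................................................W...W..WW..........................
212 .................................................................W...W..WW..........................
217 .....................................................................WW.WW..........................
222 ..................................................................W...W.WWW..............W..........
227 ..................................................................W...W..WW..............W..........
```

Run:
```python
from h import *
im=cv2.imread('pics/w16.png')[:,:,::-1].copy();c=cam('wrist');s=st();print(s['position'])
tiltw(im,'m')
im2,c2=grab('wrist','w17.png');tiltw(im2,'m')
m=panmask(im2,'m');print([(cv2.boundingRect(b),cv2.fitEllipse(b)) for b in blobs(cv2.morphologyEx(m.astype(np.uint8),cv2.MORPH_OPEN,np.ones((15,15))),500)])
H=hsv(im2);dk=(im2.max(2)<110)
for q in blobs(dk,60):
    r=cv2.boundingRect(q)
    if r[1]<240 and r[0]>200 and r[0]<450: print('dk',r)
t,ct=grab('top','top3.png');H=hsv(t)
o=(H[...,0]>5)&(H[...,0]<16)&(H[...,1]>160)&(H[...,2]>60)
for b in blobs(cv2.morphologyEx(o.astype(np.uint8),cv2.MORPH_OPEN,np.ones((3,3))),12):
    x=b.reshape(-1,2).mean(0);print('or',x.round(),cv2.boundingRect(b),ray(ct,[x],.08)[0].round(3))
print('red top',[cv2.boundingRect(b) for b in blobs(panmask(t,'s'),8)])
```

```text
[ 0.57644653 -0.36723277  0.29978952]
w 105 row 91 rim centre tool [0.103 0.    0.256] tilt by depth 80.3 by x 5.1
w 104 row 96 rim centre tool [0.097 0.    0.258] tilt by depth 80.3 by x 14.8
[((266, 44, 104, 99), ((317.12017822265625, 91.76618957519531), (97.99095916748047, 107.5783920288086), 101.00474548339844)), ((466, 0, 117, 47), ((524.7242431640625, 22.33342742919922), (50.662044525146484, 143.0390167236328), 90.03580474853516)), ((405, 97, 49, 49), ((429.4704895019531, 121.6318130493164), (44.90010070800781, 53.02371597290039), 42.00575256347656))]
dk (248, 0, 155, 48)
dk (395, 96, 30, 48)
dk (315, 151, 7, 40)
dk (382, 0, 13, 16)
dk (322, 142, 9, 26)
or [353. 196.] (298, 149, 113, 94) [ 0.577 -0.08   0.08 ]
or [294. 138.] (289, 132, 12, 14) [0.729 0.039 0.08 ]
or [379. 180.] (373, 175, 13, 12) [ 0.606 -0.143  0.08 ]
or [386. 192.] (381, 187, 11, 12) [ 0.576 -0.154  0.08 ]
or [344. 196.] (339, 191, 11, 10) [ 0.58  -0.058  0.08 ]
red top []
```

Run:
```python
from h import *
im=cv2.imread('pics/w17.png')[:,:,::-1].copy();c=cam('wrist')
dk=(im.max(2)<110)
for q in blobs(dk,60):
    r=cv2.boundingRect(q)
    if r[0] in range(310,330) and r[1]>100:
        x=q.reshape(-1,2)
        for v in (r[1]+2,r[1]+r[3]//2,r[1]+r[3]-3):
            xs=x[abs(x[:,1]-v)<=1,0];print(r,v,xs.mean(),xs.min(),xs.max())
P=lambda u,z:ray(c,[u],z)[0].round(4)
print('cream c',P((317.1,91.8),.043),'tip',P((318.5,190),.075),'red tip',P((327,168),.056))
im0=cv2.imread('pics/w11.png')[:,:,::-1]
for z in (.024,.034,.043,.05): print(z, P((317.1,91.8),z), 'diam', np.linalg.norm(P((266,94),z)-P((370,94),z)))
```

```text
(311, 245, 62, 45) 247 341.1666666666667 326 358
(311, 245, 62, 45) 267 337.0 312 354
(311, 245, 62, 45) 287 316.5 313 320
(326, 271, 49, 33) 273 371.7142857142857 369 374
(326, 271, 49, 33) 287 355.75 345 371
(326, 271, 49, 33) 301 341.2857142857143 327 356
(315, 151, 7, 40) 153 318.0 315 321
(315, 151, 7, 40) 171 318.0 315 321
(315, 151, 7, 40) 188 318.0 315 321
(322, 142, 9, 26) 144 324.625 322 328
(322, 142, 9, 26) 155 326.1666666666667 323 329
(322, 142, 9, 26) 165 327.5 325 330
cream c [ 0.5775 -0.2622  0.043 ] tip [ 0.5793 -0.3888  0.075 ] red tip [ 0.5911 -0.3624  0.056 ]
0.024 [ 0.5776 -0.2606  0.024 ] diam 0.14540003438789137
0.034 [ 0.5775 -0.2615  0.034 ] diam 0.141900140944257
0.043 [ 0.5775 -0.2622  0.043 ] diam 0.1387001441960318
0.05 [ 0.5775 -0.2628  0.05  ] diam 0.1362000367107146
```

move_arm(deltas=[[[-0.016, 0.003, 0.06, 0, 0], [-0.016, 0.003, 0.12, 0, 0.2], [-0.016, 0.003, 0.18, 0, 0.2], [-0.016, 0.003, 0.24, 0, 0.2], [-0.016, 0.003, 0.28, 0, 0.2], [-0.016, 0.003, 0.298, 0, 0.2], [-0.016, 0.003, 0.298, 0, 0.2], [-0.016, 0.003, 0.298, 0, 0.8], [-0.016, 0.003, 0.298, 0, 1], [-0.016, 0.003, 0.298, 0, 1], [-0.016, 0.003, 0.298, 0, 1], [-0.016, 0.003, 0.298, 0, 1]]], squeeze=110)

```text
clock: 29.75
position: [0.5793, -0.3804, 0.0632]
ee_rot: [0.001, 0.708, 0.706, 0.0]
contact_force: [0.4, -0.4, -0.3]
width: 0.0002
gripper_force: 0.1
```

move_arm(deltas=[[[0, 0, -0.02, 0, 1], [0, 0, -0.04, 0, 1], [0, 0, -0.07, 0, 1], [0, 0, -0.1, 0, 1], [0, 0, -0.13, 0, 1], [0, 0, -0.15, 0, 1], [0, 0, -0.15, 0, 1]]])

```text
clock: 30.45
position: [0.5803, -0.3812, 0.1856]
ee_rot: [0.003, 0.708, 0.706, 0.0]
contact_force: [-0.2, -0.9, 1.1]
width: 0.0001
gripper_force: 0.0
```

Run:
```python
from h import *
im,c=look('','m');cv2.imwrite('pics/w18.png',im[:,:,::-1]);tiltw(im,'m');amap(im,2,270,150,500,9,5)
```

```text
30.45 [ 0.5803 -0.3812  0.1856] F [-0.2 -0.9  1.1] w 0.0001 g 0.0
[((236, 0, 154, 150), 17218.5), ((436, 70, 75, 74), 4039.5)]
w 152 row 65 rim centre tool [0.116 0.    0.142] tilt by depth 80.3 by x -9.7
2 .....................ggggggggggggggWWWWWWWWWW.........................
11 ....................gggggggggggggggWWWWWWWWWWW........................
20 ...................gggggggggggggggggWWWWWWWWWWW.......................
29 ..................gggggggggggggggggggWWWWWWWWWWW......................
38 ..................gggggggggggggggggggWWggWWWWWWW......................
47 ..................gggggggggggggggggggggggWWWWWWW......................
56 ..................gggggggggggggggggggggggWWWWWWW......................
65 ..................gggggggggggggggggggggggWWWWWWW......................
74 ..................gggggggggggggggggggggWWWWWWWWW.............gggWWWWW.
83 ...................ggggggggggggggggggWWWWWWWWWW..........gggggWWWWWWWW
92 ....................WWWWWWWggggggWWWWWWWWWWWWWW........gggggWWWWWWWWWW
101 ....................WWWWWWWggggggWWggWWWWWWWWW.........gggggWWWWWWWWWW
110 ...
[... 642 characters left out ...]
..........W..W...........
191 .......................................................WW.WW..........
200 ..........................................................WW..........
209 ......................................................................
218 ......................................................................
227 .....................................................W................
236 ...............................gg.gg.....................W.WW.........
245 ...............................gg.gggKK..................W.WW.........
254 ..............................KggKgggKK...............W..W.WW.........
263 ............................KKKggKKggKKK..............W.....W.........
```

Run:
```python
from h import *
im,c=grab('wrist','w19.png');print(st()['position'])
dk=(im.max(2)<110)
for q in blobs(dk,60):
    r=cv2.boundingRect(q)
    if r[1]>90 and 280<r[0]<350: print(r)
P=lambda u,z:ray(c,[u],z)[0].round(4)
b=[b for b in blobs(dk,60) if 130<cv2.boundingRect(b)[1]<200 and 280<cv2.boundingRect(b)[0]<350]
for q in b:
    x=q.reshape(-1,2);v=x[:,1].max();t=np.array([x[x[:,1]>v-3,0].mean(),v]);print(t,[P(t,z) for z in (.03,.045,.06,.075)])
s,cs=grab('side','side3.png')
print(proj(cs,[[.579,-.389,.075],[.579,-.389,.045],[.591,-.362,.056]]).round())
d=(s.max(2)<70)
for q in blobs(d,6):
    r=cv2.boundingRect(q)
    if 290<r[0]<350 and 120<r[1]<180: print('side dk',r)
```

```text
[ 0.57889357 -0.38001353  0.18218773]
(310, 150, 11, 57)
(321, 138, 13, 36)
(286, 94, 10, 10)
(296, 101, 11, 9)
[315.5 206. ] [array([ 0.5787, -0.4036,  0.03  ]), array([ 0.5788, -0.3986,  0.045 ]), array([ 0.5788, -0.3937,  0.06  ]), array([ 0.5789, -0.3888,  0.075 ])]
[328.5 173. ] [array([ 0.5925, -0.3671,  0.03  ]), array([ 0.5918, -0.3641,  0.045 ]), array([ 0.5912, -0.3611,  0.06  ]), array([ 0.5905, -0.3581,  0.075 ])]
[[321. 132.]
 [321. 140.]
 [316. 141.]]
side dk (300, 123, 29, 12)
```

move_arm(deltas=[[[-0.006, 0, 0.0, 0, 0.2], [-0.006, 0, 0.05, 0, 0.2], [-0.006, 0, 0.1, 0, 0.2], [-0.006, 0, 0.15, 0, 0.2], [-0.006, 0, 0.18, 0, 0.2], [-0.006, 0, 0.184, 0, 0.2], [-0.006, 0, 0.184, 0, 0.6], [-0.006, 0, 0.184, 0, 1], [-0.006, 0, 0.184, 0, 1], [-0.006, 0, 0.184, 0, 1], [-0.006, 0, 0.184, 0, 1]]], squeeze=110)

```text
clock: 31.7
position: [0.5799, -0.3857, 0.0365]
ee_rot: [0.002, 0.708, 0.707, 0.0]
contact_force: [0.9, -1.2, 0.2]
width: 0.0071
gripper_force: 107.2
```

move_arm(deltas=[[[0, 0, -0.02, 0, 1], [0, 0, -0.05, 0, 1], [0, 0, -0.09, 0, 1], [0, 0, -0.13, 0, 1], [0, 0, -0.17, 0, 1], [0, 0, -0.2, 0, 1], [0, 0, -0.21, 0, 1], [0, 0, -0.21, 0, 1]]])

```text
clock: 32.5
position: [0.5794, -0.3851, 0.2044]
ee_rot: [0.001, 0.708, 0.707, 0.0]
contact_force: [-0.1, 0.3, -1.6]
width: 0.0063
gripper_force: 107.5
```

Run:
```python
from h import *
im,c=look('','m');cv2.imwrite('pics/w20.png',im[:,:,::-1]);amap(im,2,250,120,520,10,5)
t,ct=grab('top','top4.png')
for b in blobs(panmask(t,'s'),8): print('red',cv2.boundingRect(b),cv2.contourArea(b))
```

```text
32.5 [ 0.5794 -0.3851  0.2044] F [-0.1  0.3 -1.6] w 0.0063 g 107.5
[((146, 0, 354, 175), 41785.0), ((507, 0, 133, 13), 977.5)]
2 ......WWWWWWWgggggggggggggggggggggggggggggggggWWWWWWWWWWWWWgggggggggggggW....ggg
12 ......WWWWWWWgggggggggggggggggggggggggggggggggWWWWWWWWWWWWWgggggggggggggW.......
22 .......WWWWWWWgggggggggggggggggggggggggggggggggWWWWWWWWWWWgggggggggggggW........
32 ........WWWWWWggggggggggggggggggggggggggggggggWWWWWWWWWWWWggggggggggggWW........
42 .........WWWWWgggggggggggggggggggggggggggggggggWWWWWWWWWWggggggggggggWW.........
52 ..........WWWWgggggggggggggggggggggggggggggggggWWWWWWWWWWgggggggggggWW..........
62 ...........WWWgggggggggggggggggggggggggggggggggWWWWWWWWWWWWWgggggggWW...........
72 ............WWWgggggggggggggggggggggggggggggggggWWWWWWWWWWWWWWgWWgWggWWWW.......
82 .............WWWggggggggggggggggggggggggggggggggWWWWWWWWWWWWWWWWWWWWWWWWWWW.....
92 ...............WggggggggggggggggggggggggggggggggWWWWWWWWWWWWWWWWgWWWWWWWWWWW....
102 .................ggggggggggggggggggggggggggggggggWWWWWWWWWWWWWggWWWWWWWWWWWW....
112 ...................gggggggggggggggggggggggggg
[... 469 characters left out ...]
..................................gggg..................W...................
182 ............................................................WW..................
192 .............................................................W..................
202 ................................................................................
212 ................................................................................
222 .........................................K......................................
232 .........................................K.................W..W.WW..............
242 ....................................ggK..KggKK.............W..W.WW..............
red (407, 169, 36, 42) 620.0
```

move_arm(deltas=[[[0, 0, -0.04, 0, 1], [0.02, -0.005, -0.082, 0, 1], [0.06, -0.01, -0.082, 0, 1], [0.1, -0.015, -0.082, 0, 1], [0.14, -0.02, -0.082, 0, 1], [0.18, -0.025, -0.082, 0, 1], [0.22, -0.03, -0.082, 0, 1], [0.25, -0.03, -0.082, 0, 1], [0.269, -0.03, -0.082, 0, 1], [0.269, -0.03, -0.082, 0, 0.9], [0.269, -0.03, -0.082, 0, 0.85], [0.269, -0.03, -0.082, 0, 0.82]]])

```text
clock: 33.8
position: [0.5556, -0.1709, 0.2682]
ee_rot: [0.0, 0.708, 0.706, -0.0]
contact_force: [0.5, 0.4, -2.3]
width: 0.0079
gripper_force: 60.3
```

move_arm(deltas=[[[0, 0, 0, 0, 0.81], [0, 0, 0, 0, 0.8], [0, 0, 0, 0, 0.795], [0, 0, 0, 0, 0.792], [0, 0, 0, 0, 0.792]]])

```text
clock: 34.3
position: [0.5554, -0.1697, 0.2687]
ee_rot: [0.0, 0.708, 0.706, 0.0]
contact_force: [-0.4, -0.2, -3.2]
width: 0.009
gripper_force: 25.1
```

Run:
```python
from h import *
im,c=look('','m');amap(im,2,250,180,460,10,5)
```

```text
34.3 [ 0.5554 -0.1697  0.2687] F [-0.4 -0.2 -3.2] w 0.009 g 25.1
[((205, 0, 224, 190), 33400.5), ((471, 0, 147, 185), 20982.0)]
2 ..........WggggggggggggggggggggWWWWWWWWWWWWWWW.bb.......
12 .........ggggggggggggggggggggggWWWWWWWWWWWWWWWWbb..gWW..
22 .......WggggggggggggggWWWWWWWWWWWWWWWWWWWWWWWWWWo.......
32 .......WWggggggggggWWWWWWWWWWgggWWWWWWWWWWWWWWWWW.......
42 ......WWWggggggggWWWWWWWWWWWggggWWWWWWWWWWWWWWWWWW......
52 ......WWWgggggggWWWWWWWWWWgggggggWWWWWWWWWWWWWWWWW......
62 .....WWWWWgggggWWWWWWWWWWggggggggWWWWWWWWWWWWWWWWW......
72 ......WWWWgggggWWWWWWWWggggggggggggWWWWWWWWWWWgggW......
82 ......WWWggggggWWWWWWWggggggggggggggWWgggggggggggW......
92 ......WWWggggggWWWWWgggggggggggggggggggggggggggggW......
102 .......WggggggggWWWgggggggggggggggggggggggggggggW.......
112 ........gggggggggggggggggggggggggggggggggggggggW........
122 .........gggggggggggggggggggggggggggggggggggggWb........
132 ..........Wgggggggggggggggggggggggggggggggggg.bb........
142 ............Wgggggggggggggggggggggggggggggg..bbb........
152 ...............gggggggggggggggggggggggggg.Wbbbbb........
162 .................bbgggggggggggggggggWoW...W.bbbo........
172 .................bobgggWWWggggoooWWWgWW..gWbb.oo........
182 ..................obbbbgbbggggWbbbWbbbgbbbgbb.oo........
192 ..................ooboooooKKKKoooooooooooooooooo........
202 ..........................KKKKRRRRRRb...................
212 ........................RRKKKKRRRRRRRR..................
222 .......................RRRKKKKRRRRRRRRR.................
232 .......................R.bKKKKbbRRRRRRR.........gggg....
242 .......................gg.KKKKgg.KRRR.........gggggggg..
```

move_arm(deltas=[[[0, 0, 0, 0, 0.79], [0, 0, 0, 0, 0.788], [0, 0, 0, 0, 0.786], [0, 0, 0, 0, 0.786], [0, 0, 0, 0, 0.786]]])

```text
clock: 34.85
position: [0.5555, -0.1696, 0.2687]
ee_rot: [0.0, 0.708, 0.707, 0.0]
contact_force: [0.7, -0.1, -2.6]
width: 0.009
gripper_force: 19.2
```

Run:
```python
from h import *
im,c=look('','m');amap(im,2,250,180,460,10,5)
```

```text
34.85 [ 0.5555 -0.1696  0.2687] F [ 0.7 -0.1 -2.6] w 0.009 g 19.2
[((218, 0, 198, 197), 27828.5), ((471, 0, 147, 185), 20981.0)]
2 ..............bbbbbbgbbbggbbbgbbbgbbbbWbbbWbbbboo.......
12 ..............bbbb..gbbbggbbbgb..g.b..gb.ggggggoo..gWW..
22 ...............bbgggWWWWWWWWWWgWWWWW..W...W..bboo.......
32 ...............bWWWWWWWWWWWWWWWWWWWWWWWW..W...boo.......
42 .............WgWWWWWWWWWWWWWWWWWWWWWWWWWWWgggggoo.......
52 ............ggggWWWWWWWWWWWWWWWWWWWWWWWWWWWW...bo.......
62 ..........WgggggggWWWWggggggggggWggggggWWWWWWWWoo.......
72 .........WWggggggggWWWWWWWWWWWWWggggggggWWWWWWWbb.......
82 .........gggggggggWWWWWWWWWWWWgggggggggWWWWWWgWob.......
92 ........WggggggggWWWWWWWWWWWgggggggggggWWggggggWb.......
102 ........WgggggggWWWWWWWWWWgggggggggggggggggggggWb.......
112 ........WgggggggWWWWWWWWgggggggggggggggWgggggggb........
122 .........ggggggggWWWWWggWgggggggggggggWgggggggWo........
132 ..........gggggggWWWggggWWgggggggggggggggggggWbb........
142 ...........gggggggggggggggggggggggggggggggggW.bb........
152 .............ggggggggggggggggggggggggggggggbb.bb........
162 ...............gggggggggggggggggggggggggW.Wb..bo........
172 ..................gggggggggggggggggggWWg..Wbb.oo........
182 ..................o.bbbgggggggggbbWbbbgbbbgbb.oo........
192 ..................oobbooooggggoooooooooooooooooo........
202 ...........................KKRRRRRRRb...................
212 ........................RRKKKbRRRRRRRR..................
222 .......................RRRKKKKRRRRRRRRR.................
232 .......................R.bKKKKbbRRRRRRR.........gggg....
242 .......................gg.KKKKgg.KRRR.........gggggggg..
```

move_arm(deltas=[[[0, 0, 0, 0, 0.784], [0, 0, 0, 0, 0.782], [0, 0, 0, 0, 0.78], [0, 0, 0, 0, 0.78], [0, 0, 0, 0, 0.78]]])

```text
clock: 35.4
position: [0.5555, -0.1697, 0.2687]
ee_rot: [0.0, 0.708, 0.707, -0.0]
contact_force: [0.4, -1.0, -1.2]
width: 0.0094
gripper_force: 12.8
```

```bash
sed -i "s/^GEO=.*/GEO={'s':(.094,.044,.058,.026),'m':(.116,.048,.069,.024)}/" h.py
python3 - <<'E'
from h import *
im,c=look('','m');amap(im,2,250,180,460,10,5)
for r in (20,40,60,80,100):tiltp(c,'m',r)
E
```

```text
35.4 [ 0.5555 -0.1697  0.2687] F [ 0.4 -1.  -1.2] w 0.0094 g 12.8
[((228, 0, 185, 199), 23040.5), ((471, 0, 147, 185), 20983.5)]
2 ..............bob.bbgbbbggbbbWbbbgbbbbWbbbgbbbboo.......
12 ..............bbbb.bgbbbggbbbWbbbgbbb.gb.gggggWoo..gWW..
22 ..............bbogggggggggg..g...gg...W...W.bbboo.......
32 ...............bbb..g....g...g...gW...W...W..bboo.......
42 ...............bbb..ggggggggggggggWWWggggggggg.oo.......
52 ...............bb....g...g...g...gg...W...W..bboo.......
62 ...............bbb...g...g...gboogggggWWWWWWWWWoo.......
72 ...............bbb...gWWWWWWWWWWWWg...W...W..bbbo.......
82 ................bWWWWWWWWWWWWWWWWWWggWW...g.ggbbb.......
92 ..............gWggWWWWWWWWWWWWWWWWWWWWWWWWW..b.ob.......
102 ............gggggggWWWWggggggggWWWWWWWWWWWW..b.ob.......
112 ...........WggggggWWWggggggggWWWWWWWWWWWggggg.bo........
122 ..........WWWWWWWWWWWggggggggWWWWWggggggggggggbb........
132 ..........WgggWgggggggggggggggggggggggggggggggbb........
142 ..........Wgggggggggggggggggggggggggggggggggg.bb........
152 ...........gggggggggggggggggggggggggggggggggg.bb........
162 ............gggggggggggggggggggggggggggggggg..bo........
172 ..............ggggggggggggggggggggggggggggWb..oo........
182 ................Wgggggggggggggggggggggggbbgbb.oo........
192 ..................obWggggggggggggggWoooboooooooo........
202 ..........................gggbRRRRRRb...................
212 ........................RRKKKbRRRRRRRR..................
222 .......................RRRKKKRRRRRRRRRR.................
232 .......................R.bKKKKbbRRRRRRR.........gggg....
242 .......................gg.KKKKgggKRRR.........gggggggg..
row 20 tilt 32.2 nose [0.144 0.119] nose world z 0.161
row 40 tilt 37.4 nose [0.132 0.131] nose world z 0.148
row 60 tilt 42.9 nose [0.119 0.144] nose world z 0.136
row 80 tilt 48.7 nose [0.104 0.155] nose world z 0.125
row 100 tilt 54.9 nose [0.087 0.165] nose world z 0.114
```

move_arm(deltas=[[[0, 0, 0, 0, 0.779], [0, 0, 0, 0, 0.777], [0, 0, 0, 0, 0.776], [0, 0, 0, 0, 0.776], [0, 0, 0, 0, 0.79]]])

```text
clock: 35.95
position: [0.5555, -0.1696, 0.2687]
ee_rot: [0.0, 0.708, 0.707, -0.0]
contact_force: [-0.6, -0.6, -1.3]
width: 0.0091
gripper_force: 16.5
```

Run:
```python
from h import *
im,c=look('','m');amap(im,52,250,180,460,8,5)
for r in (80,90,100,110,120):tiltp(c,'m',r)
```

```text
35.95 [ 0.5555 -0.1696  0.2687] F [-0.6 -0.6 -1.3] w 0.0091 g 16.5
[((231, 0, 182, 204), 21514.0), ((471, 0, 147, 185), 20986.0)]
52 ...............bb....g...g...g...gW...W...W..bboo.......
60 ...............bbb...g...g...g...gW...W...gggggoo.......
68 ...............bbggggggggggggooooog...W...W.bbbbb.......
76 ................bb...g...g...ooooo....W...W..bbbo.......
84 ...............gbb...g.WWWWWWWWWgbggggWggWWWWWgob.......
92 ...............gbbWWWWWWWWWWWWWWWWWWWWW...W.b.bbb.......
100 ...............gggWWWWWWWWWWWWWWWWWWWWWW..W.b.bo........
108 .............WggggWWWWWWWWWWWWWWWWWWWWWWWWWWWWbo........
116 ............WWWWWWWWWWWggggggggWWWWWWWWWWgggbbbo........
124 ...........WWWWWWWWgWggggggggggggggggggggggg.bbo........
132 ...........ggWWWgggggggggggggggggggggggggggggbbb........
140 ...........ggggggggggggggggggggggggggggggggggbbb........
148 ...........ggggggggggggggggggggggggggggggggggWob........
156 ...........gggggggggggggggggggggggggggggggggg.bo........
164 ............gggggggggggggggggggggggggggggggg.bbo........
172 .............ggggggggggggggggggggggggggggggbbboo........
180 ..............WgggggggggggggggggggggggggggWbb.oo........
188 .................ggggggggggggggggggggggboooooooo........
196 ..................o.Wggggggggggggggg.b..................
204 .........................RgggbRRRRRRR...................
212 ........................RRgKKgRRRRRRRR..................
220 .......................RRRKKKRRRRRRRRRR.................
228 .......................RRRKKKbRRRRRRRRR.................
236 .......................bggKKKKggRRRRRR........ggggggg...
244 .......................ggKKKKKgggKKRR........gggggggggg.
row 80 tilt 48.7 nose [0.104 0.155] nose world z 0.125
row 90 tilt 51.8 nose [0.096 0.16 ] nose world z 0.12
row 100 tilt 54.9 nose [0.087 0.165] nose world z 0.115
row 110 tilt 58.1 nose [0.077 0.17 ] nose world z 0.11
row 120 tilt 61.4 nose [0.068 0.174] nose world z 0.106
```

move_arm(deltas=[[[0, 0, 0, 0, 0.778], [0, 0, 0, 0, 0.775], [0, 0, 0, 0, 0.772], [0, 0, 0, 0, 0.771], [0, 0, 0, 0, 0.771]]])

```text
clock: 36.5
position: [0.5554, -0.1697, 0.2687]
ee_rot: [0.0, 0.708, 0.707, -0.0]
contact_force: [-0.2, -0.3, -2.3]
width: 0.0098
gripper_force: 3.3
```

Run:
```python
from h import *
im,c=look('','m');amap(im,52,250,180,460,8,5)
for r in (100,110,120,130):tiltp(c,'m',r)
```

```text
36.5 [ 0.5554 -0.1697  0.2687] F [-0.2 -0.3 -2.3] w 0.0098 g 3.3
[((239, 0, 174, 234), 22986.5), ((471, 0, 147, 185), 20987.5)]
52 ...............bbb...g...g...g...gW...W...W..bbbo.......
60 ...............bbb...g...g...g...gW...W..ggggggoo.......
68 ...............bbggggggggggggooooog.W.W...W.bbbob.......
76 ................obb..g...g...ooo.o....W...W.bbbbo.......
84 ...............goob..g...g....ooooggWgWggWWWWWgob.......
92 ...............gooWWWWggggg..gg...W...W...W.bb.bb.......
100 ...............goob..W...gg...W...W...W...W.bbbo........
108 ................oo...gg..gg.gggggWWWWWWWWWWWWWbo........
116 ................bb...gg...g...g...g...W...W.bbbo........
124 ................bbb...g...g...g.g.g...W...W.bbbo........
132 .................bbggggggggggggggg..gWWg..W.bbbo........
140 .................ob...g...g...g...goo.W...W..bbo........
148 .................oob..W.W.g...g...ooooogWgWWWWoo........
156 .................obgggWWWWWWWWWWWggg.oo...W.b.bb........
164 ................ggggggWWWWWWWWWWgggggggg..Wb..bo........
172 ..............ggggggggggggggggggggggggggggWb..oo........
180 .............ggggggggggggggggggggggggggggggbb.oo........
188 ............gggggggggggggggggggggggggggggggboooo........
196 .............gggggggggggggggggggggggggggggg.............
204 .............Wgggggggggggggggggggggggggggg..............
212 ...............gggggggggggggggggggggggggg...............
220 ..................ggggggggggggggggggggR.................
228 ......................WgggggggggWWRRRRR.................
236 .......................ggKKKK.ggRRRRRR........ggggggg...
244 ......................gggKKKKKgggKKRR........gggggggggg.
row 100 tilt 54.9 nose [0.087 0.165] nose world z 0.115
row 110 tilt 58.1 nose [0.077 0.17 ] nose world z 0.11
row 120 tilt 61.4 nose [0.068 0.174] nose world z 0.106
row 130 tilt 64.7 nose [0.057 0.178] nose world z 0.102
```

move_arm(deltas=[[[0, 0, 0, 0, 0.8], [0, 0, 0, 0, 0.82], [0.015, -0.004, 0, 0, 0.82], [0.03, -0.01, 0, 0, 0.82], [0.05, -0.016, 0, 0, 0.82], [0.066, -0.019, 0, 0, 0.82], [0.066, -0.019, 0.012, 0, 0.82], [0.066, -0.019, 0.024, 0, 0.82], [0.066, -0.019, 0.034, 0, 0.8], [0.066, -0.019, 0.034, 0, 0.795]]])

```text
clock: 37.55
position: [0.5407, -0.1171, 0.241]
ee_rot: [0.0, 0.708, 0.706, 0.0]
contact_force: [1.2, 1.7, -0.2]
width: 0.009
gripper_force: 28.3
```

Run:
```python
from h import *
im,c=look('','m');amap(im,52,250,180,460,8,5)
for r in (120,140,150,160):tiltp(c,'m',r)
```

```text
37.55 [ 0.5407 -0.1171  0.241 ] F [ 1.2  1.7 -0.2] w 0.009 g 28.3
[((485, 15, 155, 209), 23854.0), ((240, 41, 192, 195), 21845.5)]
52 ................bbb...gg.bbgbbbbgbbbggbbbWbbbbWbbbboo..g
60 .................obb..gg...g....g...gW...g..WWWggWgoo...
68 .................ooggggWgggggggggggWgg...W....Wbbbboo...
76 .................bb....g...g....W...gW...W....Wbbbboo...
84 .................bbb...g...gW...W...gW...g...gggggboo...
92 .................oogggggggggWWWWWWWWgWg..g...gWbbbbbo...
100 .................oobb..g....W...W...gW...W...gg.bbboo...
108 .................oobb..W....W...g....W...W...gggggbob...
116 .................booWWWWggWWWWWggooooW.W.W...Wgbbbbo....
124 ..................oob..g....g...oo..oo...W...ggbbbbo....
132 .................gbbb..gg...g...ooo.o....ggWWggWWWbo....
140 .................gbbggggggggggggg....g...W...gbbbbbb....
148 ..................bbb...g...g...g..ggW.WWW...Wbbbbbo....
156 .o................bbb.WWWWWWWWWWWWgggggWWWWWWWWWWWoo....
164 .................gggWWWWWWWWWWWWWWggggg..W...Wbbbboo....
172 ...............ggggggWWWWWWWWWWWWggggggggW...Wb.bboo....
180 .............ggggggggWWWWWggggWWWggggggggggWWWbbbbob....
188 .............gggggggggggggggggggggggggggggg..Wbbbbo.....
196 ............ggggggggggggggggggggggggggggggggggWWWbb.....
204 .............ggggggggggggggggggggggggggggg...Wbbbbb.....
212 ..............gggggggggggggggggggggggggggW...Wbb.oo.....
220 .................gggggggggggggggggggggWggWgggWbbboo.....
228 .....................ggggggggggggWWbbWbbbWbb.Wbbboo.....
236 ....................oobbggKKKKggbbbbbbbbbbboooooooo.....
244 ....................o..ggKKKKKggKK.ooooob...............
row 120 tilt 61.4 nose [0.067 0.174] nose world z 0.078
row 140 tilt 68.2 nose [0.047 0.181] nose world z 0.071
row 150 tilt 71.6 nose [0.036 0.183] nose world z 0.069
row 160 tilt 75.1 nose [0.024 0.185] nose world z 0.067
```

move_arm(deltas=[[[0.012, 0, 0.001, 0, 0.795], [0.024, 0, 0, 0, 0.795], [0.036, 0, 0, 0, 0.795], [0.048, 0, -0.001, 0, 0.795], [0.06, 0, -0.001, 0, 0.795], [0.06, 0, -0.001, 0, 0.795]]])

```text
clock: 38.2
position: [0.5404, -0.0672, 0.2423]
ee_rot: [-0.0, 0.707, 0.707, 0.0]
contact_force: [-0.6, -1.3, -0.9]
width: 0.0088
gripper_force: 27.6
```

Run:
```python
from h import *
im,c=look('','m');cv2.imwrite('pics/w21.png',im[:,:,::-1]);amap(im,100,250,180,460,6,4)
for r in (150,160,170,180,190):tiltp(c,'m',r)
```

```text
38.2 [ 0.5404 -0.0672  0.2423] F [-0.6 -1.3 -0.9] w 0.0088 g 27.6
[((479, 60, 155, 195), 21687.5), ((241, 93, 186, 159), 16858.5)]
100 .....................ooo.bbbggb.b.W....gW....W.....W....gg.b..booWWW..
106 .....................ooo....gg....W.....W....W.....W....gg.bbbbbo.....
112 .......................obb..gW....W.....g....ggggWWgggWWWWWWWWooo.....
118 .....................b..WWWWWWggWWWWWWWWWWWggWW...WW....Wgbbbbboo.....
124 .......................o.b...W....Wg....W....W....gW....W.bbbboob.....
130 ......................obbb...W....gg....W....WW....W....W.bbbbbob.....
136 ......................o.bb...g....gg...ggggggggWWWWWWWWWWWWWWWooo.....
142 ......................bbbgggggggggggggg.g....WW...gW....Wbbbbboob.....
148 ......................bbbb...g....gg....g....gg..WgW....Wb.bbboo......
154 ......................bbbb...gg...gg....g....gW..WgW....gbb.gboo......
160 .......................bbbbW.gggggggggggggbbggggWWWWWWWWWggggboo......
166 .......................bbgg..gg....g....ooooooW...WW....Wbbbbboo......
172 ......................gbbbbWW.g....g....oooooo....WW....Wbbbbboo.
[... 486 characters left out ...]
gggggggggggggggggggggggggggg.ggb.bboo.......
220 ................gggggggggggggggggggggggggggggggggggggWWWWggg.oo.......
226 ................gggggggggggggggggggggggggggggggggggg...Wbbbbboo.......
232 ..................ggggggggggggggggggggggggggggggggg....gbbbbboo.......
238 ....................ggggggggggggKggggKgggggggggWoooWWWWWWWWgbbo.......
244 .......................WWgggKgggKggggKggKKKWWWoooooo...Wbbbbboo.......
row 150 tilt 71.4 nose [0.036 0.183] nose world z 0.07
row 160 tilt 74.9 nose [0.025 0.185] nose world z 0.068
row 170 tilt 78.4 nose [0.014 0.186] nose world z 0.067
row 180 tilt 82.0 nose [0.002 0.187] nose world z 0.067
row 190 tilt 85.6 nose [-0.01   0.186] nose world z 0.067
```

move_arm(deltas=[[[0.015, 0, 0, 0, 0.795], [0.03, 0, 0.002, 0, 0.795], [0.04, 0, 0.003, 0, 0.795], [0.04, 0, 0.003, 0, 0.795], [0.03, 0, 0.003, 0, 0.82], [0.03, 0, -0.02, 0, 0.9], [0.03, 0, -0.06, 0, 1], [0.03, 0, -0.08, 0, 1], [0.03, 0, -0.08, 0, 1]]], squeeze=110)

```text
clock: 39.15
position: [0.5418, -0.0455, 0.3089]
ee_rot: [0.002, 0.708, 0.706, 0.002]
contact_force: [-0.5, -0.6, -1.1]
width: 0.0061
gripper_force: 107.8
```

Run:
```python
from h import *
im,c=look('','m');cv2.imwrite('pics/w22.png',im[:,:,::-1]);amap(im,100,250,200,480,6,4)
for r in (170,180,190,200,210):tiltp(c,'m',r)
t,ct=grab('top');H=hsv(t)
o=(H[...,0]>5)&(H[...,0]<16)&(H[...,1]>160)&(H[...,2]>60)
for b in blobs(cv2.morphologyEx(o.astype(np.uint8),cv2.MORPH_OPEN,np.ones((3,3))),12):
    x=b.reshape(-1,2).mean(0);print('or',x.round(),cv2.boundingRect(b),ray(ct,[x],.08)[0].round(3))
```

```text
39.15 [ 0.5418 -0.0455  0.3089] F [-0.5 -0.6 -1.1] w 0.0061 g 107.8
[((454, 83, 129, 165), 15773.5), ((246, 114, 158, 133), 10774.5)]
100 ...............................................................oooo..g
106 ........................................bbbboooooooboo........oo.....g
112 ..................obbbbbbbbbbbbbbooooooooooooooooooboo...gWg..oooo...g
118 ..................bb..b.b...b....g....W...W....W....ooWW............gg
124 ..................bob...g....g...g....W...W....W...boo..............gg
130 ..................bb....g....g...g..gggWgWggWWWWWWW.o...............gg
136 ...................bogggggggggg..gg...g...W...gW..bbob..............gg
142 ...................bb...g....g...g....g...W...gWb.bbo..............ggg
148 ...................bb...ggWW.g...gg..ggWgWgggWWWWWWoo..............ggg
154 ...................boggggggggggg.gg...W...W...gg.bbbo..............ggg
160 ...................bb....gWW.g...g....W..WW...ggbbbbo..............ggg
166 ...................bb....gWW.g...gg.gggWgWggWWWWWWWoo..............ggg
172 ...................oogggggggggg..goooog...W...W.bb.bo.........
[... 944 characters left out ...]
] nose world z 0.132
row 180 tilt 82.4 nose [0.001 0.187] nose world z 0.132
row 190 tilt 86.1 nose [-0.011  0.186] nose world z 0.132
row 200 tilt 89.7 nose [-0.023  0.185] nose world z 0.133
row 210 tilt 93.3 nose [-0.035  0.183] nose world z 0.135
or [337. 236.] (313, 230, 50, 12) [ 0.491 -0.032  0.08 ]
or [397. 170.] (392, 152, 11, 38) [ 0.624 -0.188  0.08 ]
or [385. 228.] (369, 224, 32, 9) [ 0.496 -0.14   0.08 ]
or [373. 292.] (368, 286, 12, 13) [ 0.36  -0.095  0.08 ]
or [386. 192.] (381, 187, 11, 12) [ 0.576 -0.155  0.08 ]
or [295. 138.] (289, 133, 12, 12) [0.729 0.038 0.08 ]
or [380. 180.] (375, 175, 11, 11) [ 0.606 -0.144  0.08 ]
or [323. 162.] (321, 160, 5, 5) [ 0.664 -0.021  0.08 ]
```

move_arm(deltas=[[[-0.02, -0.01, -0.01, 0, 1], [-0.06, -0.03, -0.01, 0, 1], [-0.1, -0.06, -0.01, 0, 1], [-0.14, -0.09, -0.01, 0, 1], [-0.18, -0.12, -0.01, 0, 1], [-0.22, -0.145, -0.01, 0, 1], [-0.26, -0.165, 0.03, 0, 1], [-0.288, -0.1775, 0.08, 0, 0.9], [-0.288, -0.1775, 0.13, 0, 0.82], [-0.288, -0.1775, 0.145, 0, 0.8], [-0.288, -0.1775, 0.145, 0, 0.785], [-0.288, -0.1775, 0.145, 0, 0.778]]])

```text
clock: 40.45
position: [0.3989, -0.2751, 0.1912]
ee_rot: [0.001, 0.707, 0.707, 0.0]
contact_force: [0.3, 0.8, -1.1]
width: 0.0097
gripper_force: 9.5
```

move_arm(deltas=[[[0, 0, 0, 0, 0.774], [0, 0, 0, 0, 0.772], [0, 0, 0, 0, 0.771], [0, 0, 0, 0, 0.771], [0, 0, 0, 0, 0.785], [0, 0, 0, 0, 0.785]]])

```text
clock: 41.05
position: [0.3981, -0.275, 0.1904]
ee_rot: [0.0, 0.708, 0.707, -0.0]
contact_force: [0.2, -0.4, -1.9]
width: 0.0094
gripper_force: 10.9
```

Run:
```python
from h import *
im,c=look('','m');cv2.imwrite('pics/w23.png',im[:,:,::-1]);amap(im,100,250,200,480,6,4)
for r in (130,140,150,160,170,180,190,200,210):tiltp(c,'m',r)
```

```text
41.05 [ 0.3981 -0.275   0.1904] F [ 0.2 -0.4 -1.9] w 0.0094 g 10.9
[((239, 136, 155, 91), 10463.0), ((441, 0, 185, 98), 6203.0)]
100 ........................................................booobooooooooo
106 .......................................................b.ooooooooooooo
112 .....................................................bbbbbbb..........
118 ....................................................................oR
124 ..................................................................RRRR
130 ................................................................RRRRRR
136 .............................W................................oRRRRRRR
142 .....................WWWWWWWWWWWWWWWWWWW.....................RRRRRRRRR
148 .................ggWWWWWWWWWWWWWWWWWWWWgggg.................RRRRRRRRRR
154 ...............gggggWWWWWWWWWWWWWWWWWgggggggg..............RRRRRRRRRRR
160 .............ggggggggWWWWWWWWWWWWWWWggggggggggg............RRRRRRRRRRR
166 ...........ggggggggggWWWWWgggggggggggggggggggggg..........RRRRRRRRRRRR
172 ...........gggggggggggggggggggggggggggggggggggggg.........RRRRRRRRR
[... 713 characters left out ...]
K......................................b
238 ........................ggg.KKKKKgg...................................
244 ........................gggKKKKKKggg..................................
row 130 tilt 64.7 nose [0.057 0.178] nose world z 0.024
row 140 tilt 68.1 nose [0.047 0.181] nose world z 0.021
row 150 tilt 71.6 nose [0.036 0.183] nose world z 0.018
row 160 tilt 75.1 nose [0.024 0.185] nose world z 0.016
row 170 tilt 78.6 nose [0.013 0.186] nose world z 0.015
row 180 tilt 82.2 nose [0.001 0.187] nose world z 0.015
row 190 tilt 85.8 nose [-0.01   0.186] nose world z 0.015
row 200 tilt 89.4 nose [-0.022  0.185] nose world z 0.016
row 210 tilt 93.0 nose [-0.034  0.183] nose world z 0.018
```

move_arm(deltas=[[[0, 0, 0.015, 0, 0.785], [0, 0, 0.028, 0, 0.785], [-0.015, 0, 0.034, 0, 0.785], [-0.03, 0, 0.039, 0, 0.785], [-0.048, 0, 0.049, 0, 0.785], [-0.066, 0, 0.058, 0, 0.785], [-0.0825, 0, 0.069, 0, 0.785], [-0.1, 0, 0.083, 0, 0.785], [-0.113, 0, 0.092, 0, 0.785], [-0.126, 0, 0.102, 0, 0.785]]])

```text
clock: 42.1
position: [0.3976, -0.3761, 0.1075]
ee_rot: [-0.001, 0.708, 0.706, 0.0]
contact_force: [0.4, 0.1, -0.0]
width: 0.0095
gripper_force: 13.7
```

Run:
```python
from h import *
im,c=look('','m');cv2.imwrite('pics/w23.png',im[:,:,::-1]);amap(im,2,250,150,480,9,5)
for r in (2,10,20,30,40,60):tiltp(c,'m',r)
```

```text
42.1 [ 0.3976 -0.3761  0.1075] F [ 0.4  0.1 -0. ] w 0.0095 g 13.7
[((216, 9, 201, 193), 28238.0), ((542, 107, 14, 24), 246.0)]
2 ..................................................................
11 .............................ggggggggWg...........................
20 ........................gggggggggggggWWWWWWW......................
29 .....................ggggggggggggggggWWWWWWWWWW...................
38 ...................ggggggggggggggggggWWWWWWWWWWWW.................
47 .................gggggggggggggggggggggWWWWWWWWWWWW................
56 ................WggggggggggggggWgggggggWWWWWWWWWWWWW..............
65 ...............WWggggggggggggggggggggggggggggWWWWWWWW.............
74 ..............WWWgggggggggggggggggggggggggggggWWWWWWW.............
83 ..............ggggggggggggggggggggggggggggggggWWWWWWWW............
92 ..............ggggggggggggggggggggggggggggggggWWWWWWWW............
101 ..............ggggggggggggggggggggggggggggggggWggggggW............
110 ..............gggggggggggggggggggggggggggggggggggggggW............
119 ..............ggggggggggggggggWggggggggggggggWggggggg.....
[... 633 characters left out ...]
..............
209 ..................................................................
218 ..................................................................
227 ................................K.KK..............................
236 ..............................ggKKKKgg............................
245 .............................ggKKKKKggg.K.........................
row 2 tilt 27.3 nose [0.153 0.106] nose world z 0.011
row 10 tilt 29.2 nose [0.15  0.111] nose world z 0.006
row 20 tilt 31.6 nose [0.145 0.117] nose world z -0.0
row 30 tilt 34.2 nose [0.14  0.124] nose world z -0.006
row 40 tilt 36.8 nose [0.134 0.13 ] nose world z -0.013
row 60 tilt 42.3 nose [0.121 0.142] nose world z -0.025
```

move_arm(deltas=[[[-0.012, 0, 0.014, 0, 0.785], [-0.024, 0, 0.028, 0, 0.785], [-0.035, 0, 0.042, 0, 0.785], [-0.043, 0, 0.058, 0, 0.785], [-0.051, 0, 0.073, 0, 0.785], [-0.057, 0, 0.088, 0, 0.785], [-0.0575, 0, 0.091, 0, 0.785], [-0.0575, 0, 0.091, 0, 0.5], [-0.0575, 0, 0.091, 0, 0.3], [-0.0575, 0, 0.06, 0, 0.2], [-0.0575, 0, 0, 0, 0], [-0.0575, 0, -0.06, 0, 0]]])

```text
clock: 43.35
position: [0.3975, -0.4207, 0.1579]
ee_rot: [-0.001, 0.708, 0.707, 0.0]
contact_force: [0.4, -1.1, -1.4]
width: 0.0426
gripper_force: 0.0
```

Run:
```python
from h import *
im,c=look('','m');s=st();print(s['qpos'])
t,ct=grab('top','top5.png');H=hsv(t)
o=(H[...,0]>5)&(H[...,0]<16)&(H[...,1]>160)&(H[...,2]>60)
for b in blobs(cv2.morphologyEx(o.astype(np.uint8),cv2.MORPH_OPEN,np.ones((3,3))),12):
    x=b.reshape(-1,2).mean(0);print('or',x.round(),cv2.boundingRect(b),ray(ct,[x],.08)[0].round(3))
```

```text
43.35 [ 0.3975 -0.4207  0.1579] F [ 0.4 -1.1 -1.4] w 0.0426 g 0.0
[((240, 0, 153, 156), 18278.5), ((614, 199, 12, 34), 227.0)]
[-9.33866126e-01  3.29925596e-01  1.61166162e+00  2.25277148e-04
  1.18483462e+00 -9.32833330e-01]
or [353. 196.] (298, 150, 113, 93) [ 0.577 -0.079  0.08 ]
or [373. 294.] (368, 287, 12, 14) [ 0.356 -0.094  0.08 ]
or [294. 138.] (288, 132, 13, 12) [0.73  0.039 0.08 ]
```

move_arm(deltas=[[[0, 0, -0.06, 0.05, 0], [0.04, 0.01, -0.12, 0.12, 0], [0.1, 0.025, -0.1775, 0.19, 0], [0.16, 0.04, -0.1775, 0.26, 0], [0.22, 0.055, -0.1775, 0.33, 0], [0.28, 0.07, -0.1775, 0.4, 0], [0.34, 0.085, -0.1775, 0.47, 0], [0.4, 0.103, -0.1775, 0.54, 0], [0.4, 0.103, -0.1775, 0.583, 0], [0.4, 0.103, -0.1775, 0.583, 0], [0.4, 0.103, -0.1775, 0.583, 0]]])

```text
clock: 44.55
position: [0.4805, -0.101, 0.2986]
ee_rot: [0.0, 0.985, 0.175, -0.0]
contact_force: [0.1, -1.5, -0.4]
width: 0.0428
gripper_force: 0.0
```

```bash
cat >> h.py <<'E'
def handles(im,c,z=.08,zone=(.49,.67,-.2,.03)):
    H=hsv(im);h,s,v=[H[...,i].astype(int) for i in range(3)]
    o=((h>5)&(h<19)&(s>165)&(v>90)).astype(np.uint8)
    o=cv2.morphologyEx(o,cv2.MORPH_OPEN,cv2.getStructuringElement(cv2.MORPH_ELLIPSE,(11,11)))
    for b in blobs(o,60):
        (u,w),r=cv2.minEnclosingCircle(b);m=b.reshape(-1,2).mean(0);P=ray(c,[m],z)[0]
        if zone[0]<P[0]<zone[1] and zone[2]<P[1]<zone[3]:
            e=np.linalg.norm(ray(c,[m+[r,0]],z)[0]-P);M=np.zeros(o.shape,np.uint8);cv2.circle(M,tuple(int(q) for q in m),int(r*1.9),1,-1)
            y=(M>0)&(h>=18)&(h<30)&(s>140)
            f=np.argwhere(y)[:,::-1].mean(0) if y.sum()>8 else m
            Q=ray(c,[f],z)[0]-P
            print('px',m.round(),'r',round(r,1),'area',cv2.contourArea(b),'P',P.round(4),'rmm',round(e*1000,1),'ferr ang',np.degrees(np.arctan2(Q[1],Q[0])).round(),y.sum())
E
python3 - <<'E'
from h import *
s=st();print(s['clock'],s['position'],s['qpos'][5])
im,c=grab('wrist','w24.png');handles(im,c)
H=hsv(im);print(proj(c,[[.606,-.144,.08],[.58,-.058,.08],[.576,-.155,.08]]).round())
E
```

```text
44.55 [ 0.48047726 -0.10102097  0.29863874] 0.8704098675081604
px [310.  85.] r 12.1 area 376.0 P [ 0.5788 -0.0561  0.08  ] rmm 14.3 ferr ang -5.0 57
px [384.  88.] r 11.7 area 366.0 P [ 0.6059 -0.1408  0.08  ] rmm 14.1 ferr ang 108.0 51
px [383. 117.] r 11.6 area 337.0 P [ 0.5747 -0.1531  0.08  ] rmm 14.3 ferr ang 0.0 5
[[387.  89.]
 [312.  84.]
 [385. 117.]]
```

move_arm(deltas=[[[0.045, 0.035, 0, 0, -0.1], [0.09, 0.07, 0.03, 0, -0.1], [0.13, 0.102, 0.08, 0, -0.1], [0.13, 0.102, 0.14, 0, -0.1], [0.13, 0.102, 0.2, 0, -0.1], [0.13, 0.102, 0.25, 0, -0.1], [0.13, 0.102, 0.2755, 0, -0.1], [0.13, 0.102, 0.2755, 0, 0], [0.13, 0.102, 0.2755, 0, 0.6], [0.13, 0.102, 0.2755, 0, 1], [0.13, 0.102, 0.2755, 0, 1], [0.13, 0.102, 0.2755, 0, 1]]], squeeze=40)

```text
clock: 45.8
position: [0.6057, -0.143, 0.0785]
ee_rot: [-0.001, 0.985, 0.173, -0.0]
contact_force: [-1.6, 4.5, 2.9]
width: 0.028
gripper_force: 41.3
```

move_arm(deltas=[[[0, 0, -0.04, 0, 1], [0, 0, -0.09, 0, 1], [0, -0.02, -0.13, -0.05, 1], [-0.007, -0.07, -0.15, -0.12, 1], [-0.014, -0.125, -0.15, -0.19, 1], [-0.02, -0.18, -0.15, -0.26, 1], [-0.026, -0.235, -0.15, -0.33, 1], [-0.032, -0.29, -0.15, -0.4, 1], [-0.038, -0.345, -0.15, -0.47, 1], [-0.044, -0.4, -0.15, -0.54, 1], [-0.05, -0.455, -0.1, -0.583, 1], [-0.054, -0.496, -0.05, -0.583, 1]]])

```text
clock: 47.0
position: [0.4354, 0.2097, 0.128]
ee_rot: [0.003, 0.707, 0.707, 0.003]
contact_force: [-0.2, 0.6, -0.3]
width: 0.0275
gripper_force: 41.4
```

Run:
```python
from h import *
s=st();print(s['clock'],s['position'],s['ee_rot'],s['width'],s['gripper_force'],s['qpos'][5]);go(.43,.215,.025)
```

```text
47.0 [0.43543643 0.20971042 0.12795614] [0.00265029 0.70675995 0.70744165 0.0031098 ] 0.027489648391381728 41.35537415742874 0.30622486037904556
[np.float64(0.0065), np.float64(-0.0078), np.float64(0.1286)]
```

move_arm(deltas=[[[0, 0, 0.05, 0, 1], [0, 0, 0.09, 0, 1], [0, 0, 0.117, 0, 1], [0, 0, 0.117, 0, 1], [0, 0, 0.117, 0, 0.4], [0, 0, 0.117, 0, 0.05], [0, 0, 0.117, 0, 0.05], [0, 0, 0.08, 0, 0.05], [0, 0, 0.03, 0, 0], [0, 0, 0, 0, 0]]])

```text
clock: 48.0
position: [0.4352, 0.2087, 0.1305]
ee_rot: [0.001, 0.708, 0.706, 0.002]
contact_force: [1.0, -0.4, -0.5]
width: 0.043
gripper_force: 0.0
```

move_arm(deltas=[[[-0.03, 0, -0.05, 0.05, 0], [-0.08, 0.01, -0.1, 0.12, 0], [-0.13, 0.02, -0.15, 0.19, 0], [-0.18, 0.03, -0.2, 0.26, 0], [-0.23, 0.04, -0.225, 0.33, 0], [-0.28, 0.05, -0.225, 0.4, 0], [-0.34, 0.06, -0.225, 0.47, 0], [-0.394, 0.0625, -0.225, 0.54, 0], [-0.394, 0.0625, -0.225, 0.583, 0], [-0.394, 0.0625, -0.225, 0.583, 0], [-0.394, 0.0625, -0.225, 0.583, 0]]])

```text
clock: 49.1
position: [0.4828, -0.1066, 0.3076]
ee_rot: [0.0, 0.985, 0.174, 0.001]
contact_force: [0.5, 0.2, -1.0]
width: 0.0427
gripper_force: 0.0
```

Run:
```python
from h import *
s=st();print(s['clock'],s['position'],s['ee_rot'])
im,c=grab('wrist','w25.png');handles(im,c)
im,c=grab('top','top6.png');handles(im,c,.021,(.3,.6,.05,.3))
H=hsv(im);o=(H[...,0]>5)&(H[...,0]<18)&(H[...,1]>150)&(H[...,2]>60)
for b in blobs(o,12):
    x=b.reshape(-1,2).mean(0)
    if 200<x[0]<300 and x[1]>230: print(x, ray(c,[x],.021)[0].round(3))
```

```text
49.1 [ 0.48282752 -0.10658389  0.30762916] [1.45861202e-04 9.84731027e-01 1.74081874e-01 5.33983249e-04]
px [305.  86.] r 11.3 area 343.5 P [ 0.5789 -0.056   0.08  ] rmm 13.9 ferr ang -6.0 55
px [377. 118.] r 10.6 area 298.0 P [ 0.5746 -0.1533  0.08  ] rmm 13.4 ferr ang 0.0 4
[243.53333333 274.6       ] [0.434 0.192 0.021]
```

move_arm(deltas=[[[0.04, 0.04, 0, 0, -0.1], [0.088, 0.094, 0.03, 0, -0.1], [0.088, 0.094, 0.08, 0, -0.1], [0.088, 0.094, 0.14, 0, -0.1], [0.088, 0.094, 0.2, 0, -0.1], [0.088, 0.094, 0.25, 0, -0.1], [0.088, 0.094, 0.287, 0, -0.1], [0.088, 0.094, 0.287, 0, -0.1], [0.088, 0.094, 0.287, 0, 0.6], [0.088, 0.094, 0.287, 0, 1], [0.088, 0.094, 0.287, 0, 1], [0.088, 0.094, 0.287, 0, 1]]])

```text
clock: 50.4
position: [0.5755, -0.1523, 0.0793]
ee_rot: [-0.0, 0.985, 0.173, 0.001]
contact_force: [-0.9, 5.0, 4.9]
width: 0.0272
gripper_force: 39.5
```

move_arm(deltas=[[[0, 0, -0.05, 0, 1], [0, 0, -0.1, 0, 1], [0, -0.02, -0.14, -0.05, 1], [-0.007, -0.06, -0.15, -0.12, 1], [-0.014, -0.11, -0.15, -0.19, 1], [-0.02, -0.16, -0.15, -0.26, 1], [-0.026, -0.21, -0.15, -0.33, 1], [-0.032, -0.26, -0.15, -0.4, 1], [-0.038, -0.31, -0.15, -0.47, 1], [-0.044, -0.36, -0.15, -0.54, 1], [-0.048, -0.4, -0.12, -0.583, 1], [-0.048, -0.4, -0.1, -0.583, 1]]])

```text
clock: 51.6
position: [0.4282, 0.1365, 0.158]
ee_rot: [0.001, 0.706, 0.709, 0.001]
contact_force: [-0.0, -0.5, -0.6]
width: 0.0271
gripper_force: 39.6
```

move_arm(deltas=[[[0, 0, 0, 0, 1]]])

```text
clock: 51.7
position: [0.4284, 0.1343, 0.1568]
ee_rot: [0.0, 0.707, 0.707, -0.001]
contact_force: [-0.1, -0.4, -0.2]
width: 0.0277
gripper_force: 39.6
```

move_arm(deltas=[[[0, 0, 0.05, 0, 1], [0, 0, 0.1, 0, 1], [0, 0, 0.145, 0, 1], [0, 0, 0.166, 0, 1], [0, 0, 0.166, 0, 1], [0, 0, 0.166, 0, 0.5], [0, 0, 0.166, 0, 0.1], [0, 0, 0.166, 0, 0.05], [0, 0, 0.12, 0, 0.05], [0, 0, 0.06, 0, 0], [0, 0, 0, 0, 0], [0, 0, 0, 0, 0]]])

```text
clock: 52.9
position: [0.4344, 0.1348, 0.1643]
ee_rot: [0.005, 0.708, 0.707, 0.006]
contact_force: [1.0, -0.1, -0.1]
width: 0.0429
gripper_force: 0.0
```

move_arm(deltas=[[[-0.03, 0, -0.05, 0.05, 0], [-0.08, 0.01, -0.1, 0.12, 0], [-0.13, 0.02, -0.15, 0.19, 0], [-0.18, 0.03, -0.18, 0.26, 0], [-0.23, 0.04, -0.18, 0.33, 0], [-0.28, 0.05, -0.18, 0.4, 0], [-0.2925, 0.065, -0.18, 0.47, 0], [-0.2925, 0.065, -0.18, 0.54, 0], [-0.2925, 0.065, -0.18, 0.583, 0], [-0.2925, 0.065, -0.18, 0.583, 0], [-0.2925, 0.065, -0.18, 0.583, 0]]])

```text
clock: 54.0
position: [0.481, -0.0999, 0.3014]
ee_rot: [0.0, 0.985, 0.174, -0.0]
contact_force: [0.3, 0.2, -0.2]
width: 0.0426
gripper_force: 0.0
```

```bash
cat >> h.py <<'E'
def tray():
    im,c=grab('top');H=hsv(im);o=(H[...,0]>5)&(H[...,0]<18)&(H[...,1]>150)&(H[...,2]>60)
    for b in blobs(o,12):
        x=b.reshape(-1,2).mean(0)
        if 200<x[0]<300 and x[1]>230: print('tray',x.round(), ray(c,[x],.021)[0].round(3))
    return im,c
E
python3 - <<'E'
from h import *
s=st();print(s['clock'],s['position'],s['ee_rot'])
im,c=grab('wrist','w26.png');handles(im,c);tray()
E
```

```text
54.0 [ 0.48100242 -0.09985703  0.3013754 ] [ 7.28404957e-05  9.84727984e-01  1.74099947e-01 -2.43748919e-05]
px [309.  84.] r 10.6 area 267.5 P [ 0.5796 -0.0542  0.08  ] rmm 12.7 ferr ang -12.0 54
tray [265. 270.] [0.438 0.142 0.021]
tray [243. 275.] [0.434 0.192 0.021]
```

move_arm(deltas=[[[0.05, -0.01, 0, 0, -0.1], [0.1, -0.01, 0.03, 0, -0.1], [0.134, -0.01, 0.08, 0, -0.1], [0.134, -0.01, 0.14, 0, -0.1], [0.134, -0.01, 0.2, 0, -0.1], [0.134, -0.01, 0.25, 0, -0.1], [0.134, -0.01, 0.279, 0, -0.1], [0.134, -0.01, 0.279, 0, -0.1], [0.134, -0.01, 0.279, 0, 0.6], [0.134, -0.01, 0.279, 0, 1], [0.134, -0.01, 0.279, 0, 1], [0.134, -0.01, 0.279, 0, 1]]])

```text
clock: 55.3
position: [0.5807, -0.0556, 0.0801]
ee_rot: [0.0, 0.985, 0.173, 0.002]
contact_force: [0.2, 2.9, 4.6]
width: 0.0273
gripper_force: 39.7
```

move_arm(deltas=[[[0, 0, -0.05, 0, 1], [0, 0, -0.1, 0, 1], [-0.01, -0.03, -0.14, 0.03, 1], [-0.025, -0.08, -0.15, 0.07, 1], [-0.04, -0.13, -0.15, 0.12, 1], [-0.06, -0.19, -0.15, 0.167, 1], [-0.08, -0.25, -0.15, 0.167, 1], [-0.1, -0.31, -0.15, 0.167, 1], [-0.113, -0.344, -0.15, 0.167, 1], [-0.113, -0.344, -0.1, 0.167, 1], [-0.113, -0.344, -0.08, 0.167, 1], [-0.113, -0.344, -0.08, 0.167, 1]]])

```text
clock: 56.5
position: [0.3987, 0.1715, 0.1408]
ee_rot: [0.001, 1.0, -0.0, -0.002]
contact_force: [-0.8, -0.2, -0.5]
width: 0.0274
gripper_force: 39.6
```

Run:
```python
from h import *
s=st();print(s['clock'],s['position'],s['ee_rot']);go(.402,.172,.024,90)
```

```text
56.5 [0.39871924 0.17146361 0.14076585] [ 9.63869083e-04  9.99998127e-01 -2.65218521e-04 -1.65705387e-03]
[np.float64(0.0046), np.float64(-0.001), np.float64(0.1459), 'twist', np.float64(-0.0003), 'alt', np.float64(1.4997), 'q6', np.float64(1.82)]
```

move_arm(deltas=[[[0.004, 0, 0.05, 0, 1], [0.004, 0, 0.1, 0, 1], [0.004, 0, 0.135, 0, 1], [0.004, 0, 0.147, 0, 1], [0.004, 0, 0.147, 0, 1], [0.004, 0, 0.147, 0, 0.5], [0.004, 0, 0.147, 0, 0.15], [0.004, 0, 0.147, 0, 0.1], [0.004, 0, 0.1, 0, 0.1], [0.004, 0, 0.03, 0, 0], [0.004, 0, -0.03, 0, 0], [0.004, 0, -0.1, 0, 0]]])

```text
clock: 57.7
position: [0.4033, 0.172, 0.215]
ee_rot: [-0.0, 1.0, -0.001, 0.001]
contact_force: [0.7, 0.7, -0.2]
width: 0.0423
gripper_force: 0.0
```

move_arm(deltas=[[[0, -0.05, -0.05, 0, 0], [0, -0.11, -0.1, 0, 0], [0, -0.17, -0.1, 0, 0], [0, -0.22, -0.1, 0, 0], [0, -0.22, -0.1, 0, 0]]])

```text
clock: 58.2
position: [0.4038, 0.3533, 0.2934]
ee_rot: [-0.002, 1.0, 0.002, 0.001]
contact_force: [0.3, -1.1, -0.6]
width: 0.0428
gripper_force: 0.0
```

Run:
```python
from h import *
s=st();print(s['clock'],s['position'],s['ee_rot'])
im,c=grab('wrist','w27.png')
m=panmask(im,'l');b=blobs(m,500)[0];e=cv2.fitEllipse(cv2.convexHull(b));print(cv2.boundingRect(b),e,ray(c,[e[0]],.022))
H=hsv(im);o=(H[...,0]>5)&(H[...,0]<18)&(H[...,1]>150)&(H[...,2]>60)
for b in blobs(o,60): print('or',cv2.boundingRect(b),ray(c,[b.reshape(-1,2).mean(0)],.021)[0].round(3))
im,c=grab('top','top7.png');tray()
for k in 'ls':
    b=blobs(panmask(im,k),100)[0];e=cv2.fitEllipse(cv2.convexHull(b));print(k,cv2.boundingRect(b),np.round(e[0],1),np.round(e[1],1),ray(c,[e[0]],.024).round(4))
m=panmask(im,'m');m[:, :410]=0;m[:230]=0
for b in blobs(m,100): e=cv2.fitEllipse(cv2.convexHull(b));print('m',cv2.boundingRect(b),np.round(e[0],1),np.round(e[1],1),ray(c,[e[0]],.024).round(4))
```

```text
58.2 [0.40384147 0.35331305 0.29343137] [-0.00247475  0.99999469  0.00169793  0.00127064]
(263, 24, 113, 121) ((319.05010986328125, 84.15269470214844), (113.88147735595703, 120.39929962158203), 0.6695935726165771) [[0.51833391 0.35207543 0.022     ]]
or (573, 0, 23, 105) [ 0.569 -0.014  0.021]
or (571, 105, 69, 10) [ 0.493 -0.066  0.021]
or (586, 187, 26, 23) [ 0.358 -0.091  0.021]
or (452, 136, 22, 20) [0.437 0.142 0.021]
or (419, 138, 21, 20) [0.434 0.192 0.021]
or (430, 158, 20, 21) [0.403 0.173 0.021]
tray [254. 287.] [0.403 0.171 0.021]
tray [266. 270.] [0.438 0.14  0.021]
tray [244. 274.] [0.435 0.19  0.021]
l (140, 215, 67, 67) [172.8 248.1] [64.2 69.2] [[0.5142 0.3498 0.024 ]]
s (404, 169, 40, 45) [423.6 190.9] [37.7 46.7] [[ 0.5806 -0.2547  0.024 ]]
m (431, 235, 59, 60) [460.  264.5] [57.  61.1] [[ 0.3976 -0.3096  0.024 ]]
m (620, 263, 20, 13) [632.1 269.2] [12.9 26.2] [[ 0.34   -0.7039  0.024 ]]
```

move_arm(deltas=[[[0, 0.05, 0, -0.06, 0], [0, 0.11, 0, -0.13, 0], [0, 0.17, 0, -0.2, 0], [0, 0.23, 0, -0.27, 0], [0, 0.29, 0, -0.34, 0], [0, 0.35, 0, -0.41, 0], [0, 0.41, 0, -0.48, 0], [0, 0.47, 0, -0.55, 0], [0, 0.53, 0, -0.62, 0], [0, 0.59, 0, -0.69, 0], [0, 0.65, 0, -0.75, 0], [0, 0.71, 0, -0.75, 0]]])

```text
clock: 59.55
position: [0.4019, -0.1548, 0.2924]
ee_rot: [0.0, 0.729, 0.685, -0.0]
contact_force: [-0.1, 0.3, 0.0]
width: 0.0428
gripper_force: 0.0
```

move_arm(deltas=[[[-0.06, 0, 0.04, 0, 0], [-0.12, 0, 0.08, 0, 0], [-0.18, 0, 0.12, 0, 0], [-0.24, 0, 0.15, 0, 0], [-0.25, 0, 0.15, 0, 0], [-0.25, 0, 0.15, 0, 0]]])

```text
clock: 60.15
position: [0.3882, -0.3558, 0.1701]
ee_rot: [-0.001, 0.732, 0.682, -0.001]
contact_force: [-0.5, -0.3, -0.6]
width: 0.0426
gripper_force: 0.0
```

Run:
```python
from h import *
s=st();print(s['clock'],s['position'],s['ee_rot'])
im,c=grab('wrist','w28.png');pan2(im,c,'m',.105,.046,.024);go(.3976,-.4146,.031,0)
im=cv2.imread('pics/w26.png')[:,:,::-1].copy();H=hsv(im)
g=((H[...,1]<70)).astype(np.uint8);g=cv2.morphologyEx(g,cv2.MORPH_OPEN,np.ones((6,6)))
for b in blobs(g,25):
    r=cv2.boundingRect(b)
    if 240<r[0]<430 and r[1]<190: print('chip?',r,im[r[1]:r[1]+r[3],r[0]:r[0]+r[2]].reshape(-1,3).mean(0).round())
```

```text
60.15 [ 0.38819414 -0.35581154  0.17007394] [-0.00131783  0.73156053  0.68177457 -0.00094184]
ell [322.8 136.3] [136.4 146. ] ctr [ 0.3976 -0.3042  0.024 ]
 dark (355, 234, 52, 59) mid [ 0.4415 -0.4357] dist 0.1387 yaw 108.5 grip [ 0.4308 -0.4038]
 dark (233, 234, 46, 56) mid [ 0.3259 -0.425 ] dist 0.1405 yaw 59.3 grip [ 0.344  -0.3945]
 dark (323, 215, 14, 55) mid [ 0.3975 -0.4075] dist 0.1033 yaw 90.0 grip [ 0.3975 -0.4092]
[np.float64(-0.0754), np.float64(0.0169), np.float64(0.1749), 'twist', np.float64(-0.0331), 'alt', np.float64(1.4669), 'q6', np.float64(-0.8)]
chip? (334, 83, 11, 11) [173. 166. 158.]
chip? (369, 94, 13, 8) [183. 173. 163.]
chip? (354, 146, 8, 10) [182. 178. 173.]
chip? (370, 50, 8, 8) [182. 174. 169.]
chip? (321, 76, 8, 8) [196. 191. 181.]
chip? (274, 18, 8, 8) [181. 174. 169.]
chip? (368, 114, 7, 8) [179. 172. 168.]
chip? (259, 79, 8, 7) [187. 180. 175.]
chip? (269, 39, 8, 7) [183. 177. 173.]
chip? (294, 23, 7, 8) [183. 177. 174.]
chip? (386, 120, 7, 7) [192. 184. 180.]
chip? (309, 115, 7, 7) [193. 186. 182.]
chip? (392, 102, 7, 7) [181. 174. 170.]
chip? (278,
[... 629 characters left out ...]
121, 6, 7) [191. 185. 181.]
chip? (250, 117, 7, 6) [192. 186. 182.]
chip? (255, 98, 6, 7) [187. 181. 177.]
chip? (357, 90, 7, 6) [186. 181. 178.]
chip? (363, 71, 7, 6) [182. 177. 175.]
chip? (291, 67, 7, 6) [195. 190. 179.]
chip? (326, 58, 7, 6) [186. 181. 179.]
chip? (332, 38, 7, 6) [184. 179. 176.]
chip? (339, 145, 6, 6) [196. 189. 184.]
chip? (322, 139, 6, 6) [204. 197. 191.]
chip? (380, 138, 6, 6) [196. 191. 188.]
chip? (304, 134, 6, 6) [205. 197. 190.]
chip? (345, 127, 6, 6) [189. 183. 180.]
chip? (291, 110, 6, 6) [193. 188. 186.]
chip? (351, 109, 6, 6) [185. 179. 176.]
chip? (273, 104, 6, 6) [195. 190. 187.]
chip? (333, 103, 6, 6) [193. 186. 181.]
chip? (298, 11, 6, 6) [162. 154. 150.]
```

move_arm(deltas=[[[-0.04, 0.016, 0.03, -0.033, 0], [-0.066, 0.016, 0.08, -0.033, 0], [-0.066, 0.016, 0.13, -0.033, 0], [-0.066, 0.016, 0.165, -0.033, 0], [-0.066, 0.016, 0.174, -0.033, 0], [-0.066, 0.016, 0.174, -0.033, 0], [-0.066, 0.016, 0.174, -0.033, 0.6], [-0.066, 0.016, 0.174, -0.033, 1], [-0.066, 0.016, 0.174, -0.033, 1], [-0.066, 0.016, 0.174, -0.033, 1], [-0.066, 0.016, 0.174, -0.033, 1]]], squeeze=115)

```text
clock: 61.3
position: [0.4012, -0.4069, 0.0345]
ee_rot: [0.002, 0.705, 0.709, -0.001]
contact_force: [-1.4, -1.7, 6.2]
width: 0.0058
gripper_force: 112.8
```

move_arm(deltas=[[[0, 0, -0.03, 0, 1], [0, 0, -0.08, 0, 1], [0, 0, -0.13, 0, 1], [0, 0, -0.18, 0, 1], [0, 0, -0.2, 0, 1], [0, 0, -0.2, 0, 1]]])

```text
clock: 61.9
position: [0.4018, -0.4069, 0.1961]
ee_rot: [0.003, 0.705, 0.709, -0.0]
contact_force: [0.5, -0.2, -1.8]
width: 0.006
gripper_force: 114.2
```

Run:
```python
from h import *
im,c=look('','m');print(st()['ee_rot']);go(.43,.291,.19)
```

```text
61.9 [ 0.4018 -0.4069  0.1961] F [ 0.5 -0.2 -1.8] w 0.006 g 114.2
[((175, 0, 281, 213), 44622.5), ((600, 53, 40, 69), 1863.5)]
[ 1.19134813e-03  7.05452314e-01  7.08756378e-01 -9.83354072e-05]
[np.float64(0.8708), np.float64(0.0404), np.float64(0.0032)]
```

move_arm(deltas=[[[0.03, 0, 0, 0, 1], [0.08, 0.002, 0, 0.03, 1], [0.135, 0.005, 0, 0.06, 1], [0.19, 0.008, 0, 0.1, 1], [0.245, 0.011, 0, 0.14, 1], [0.3, 0.014, 0, 0.18, 1], [0.355, 0.017, 0, 0.22, 1], [0.41, 0.02, 0, 0.26, 1], [0.465, 0.023, 0, 0.3, 1], [0.52, 0.026, 0, 0.34, 1], [0.56, 0.028, 0, 0.37, 1], [0.58, 0.03, 0, 0.39, 1]]])

```text
clock: 63.15
position: [0.4202, 0.0612, 0.1907]
ee_rot: [-0.002, 0.929, 0.371, -0.002]
contact_force: [-0.0, 0.3, -1.5]
width: 0.0059
gripper_force: 114.1
```

move_arm(deltas=[[[0, 0, 0, 0, 1], [0, 0, 0, 0, 1]]])

```text
clock: 63.35
position: [0.4212, 0.0584, 0.1914]
ee_rot: [-0.0, 0.929, 0.371, -0.002]
contact_force: [-0.0, 0.8, -1.6]
width: 0.0057
gripper_force: 114.0
```

Run:
```python
from h import *
s=st();R=q2R(s['ee_rot']);print(s['clock'],s['position'],np.degrees(np.arctan2(R[1,0],R[0,0])),s['gripper_force']);go(.4317,.2919,.1,125)
```

```text
63.35 [0.42115636 0.05842937 0.19139503] 43.57439773706304 114.02034044265747
[np.float64(0.2111), np.float64(-0.2021), np.float64(0.114), 'twist', np.float64(0.0715), 'alt', np.float64(-1.4285), 'q6', np.float64(0.79)]
```

move_arm(deltas=[[[0.03, -0.03, 0, 0.01, 1], [0.075, -0.07, 0, 0.03, 1], [0.12, -0.11, 0.02, 0.05, 1], [0.165, -0.155, 0.05, 0.0715, 1], [0.2, -0.19, 0.08, 0.0715, 1], [0.211, -0.202, 0.1, 0.0715, 1], [0.211, -0.202, 0.114, 0.0715, 1], [0.211, -0.202, 0.114, 0.0715, 1], [0.211, -0.202, 0.114, 0.0715, 1]]])

```text
clock: 64.25
position: [0.4341, 0.2903, 0.1017]
ee_rot: [0.0, 0.954, 0.299, -0.0]
contact_force: [-0.0, -0.6, -1.2]
width: 0.006
gripper_force: 113.9
```

Run:
```python
from h import *
s=st();R=q2R(s['ee_rot']);print(s['clock'],s['position'],np.degrees(np.arctan2(R[1,0],R[0,0])),s['gripper_force']);go(.4317,.2919,.038,125)
im,c=grab('top');b=blobs(panmask(im,'l'),50);print([cv2.boundingRect(x) for x in b])
```

```text
64.25 [0.43406128 0.29026595 0.10166673] 34.79455342765402 113.86328458786011
[np.float64(-0.0012), np.float64(-0.0034), np.float64(0.0796), 'twist', np.float64(-0.0017), 'alt', np.float64(1.4983), 'q6', np.float64(1.42)]
[(182, 216, 25, 44)]
```

move_arm(deltas=[[[-0.001, -0.003, 0.02, 0, 1], [-0.001, -0.003, 0.04, 0, 1], [-0.001, -0.003, 0.06, 0, 1], [-0.001, -0.003, 0.072, 0, 1], [-0.001, -0.003, 0.079, 0, 1], [-0.001, -0.003, 0.079, 0, 1]]])

```text
clock: 64.9
position: [0.4323, 0.293, 0.0388]
ee_rot: [0.0, 0.954, 0.299, 0.0]
contact_force: [0.6, -0.4, -1.1]
width: 0.0062
gripper_force: 114.3
```

move_arm(deltas=[[[0, 0, 0, 0, 0.85], [0, 0, 0, 0, 0.7], [0, 0, 0, 0, 0.4], [0, 0, 0, 0, 0.2], [0, 0, -0.04, 0, 0.2], [0, 0, -0.1, 0, 0.2], [0, 0, -0.16, 0, 0.2], [0, 0, -0.22, 0, 0], [0, 0, -0.26, 0, 0], [0, 0, -0.26, 0, 0], [0, 0, -0.26, 0, 0]]])

```text
clock: 66.0
position: [0.4318, 0.2935, 0.2472]
ee_rot: [-0.0, 0.954, 0.3, 0.001]
contact_force: [-1.2, -0.7, -0.5]
width: 0.0426
gripper_force: 0.0
```

Run:
```python
from h import *
s=st();print(s['clock'],s['position'],s['ee_rot'])
im,c=grab('wrist','w29.png')
b=blobs(panmask(im,'l'),50)[0];e=cv2.fitEllipse(cv2.convexHull(b));print('blue',cv2.boundingRect(b),e,ray(c,[e[0]],.022).round(4))
p=pan2(im,c,'m',.105,.049,.027);amap(im,2,230,200,460,8,4)
```

```text
66.0 [0.43182969 0.29352251 0.24723678] [-1.04040257e-04  9.53988335e-01  2.99842358e-01  8.98249952e-04]
blue (253, 21, 81, 122) ((315.2947692871094, 87.20025634765625), (126.49445343017578, 133.93875122070312), 2.0082814693450928) [[0.5178 0.3555 0.022 ]]
ell [316.4  90.2] [113.4 123.5] ctr [0.5153 0.3522 0.027 ]
 dark (313, 157, 8, 45) mid [0.4305 0.2925] dist 0.1037 yaw 35.1 grip [0.4295 0.2918]
 dark (252, 152, 29, 39) mid [0.4028 0.3488] dist 0.1126 yaw 1.8 grip [0.4104 0.349 ]
 dark (355, 198, 28, 19) mid [0.4369 0.2203] dist 0.1535 yaw 59.3 grip [0.4617 0.262 ]
2 W................................................................
10 .................................................................
18 .................................................................
26 .................................................................
34 ........................WWWWWWWWWWW..............................
42 .....................WWWWWWWWWWWWWWWWWg..........................
50 ...................WWWWWWWWWWWWWWWWWWWWW.........................
58 .................gWWWWWWWWWWWWWWWWWWWWW
[... 791 characters left out ...]

154 ...................gg........WW..................................
162 .............................gg..................................
170 .............................gg..................................
178 .............................gg..................................
186 .................................................................
194 .................................................................
202 .........................................gggg....................
210 ........................................gg.......................
218 ................................................gggg.............
226 ........................................gggg.....g.........gg....
```

move_arm(deltas=[[[-0.025, 0.05, 0, -0.02, 0], [-0.05, 0.1, 0, -0.05, 0], [-0.075, 0.15, 0, -0.08, 0], [-0.1, 0.2, 0, -0.11, 0], [-0.125, 0.25, 0, -0.14, 0], [-0.15, 0.3, 0, -0.17, 0], [-0.175, 0.35, 0, -0.2, 0], [-0.2, 0.4, 0, -0.23, 0], [-0.225, 0.45, 0, -0.25, 0], [-0.247, 0.503, 0, -0.25, 0], [-0.247, 0.503, 0, -0.25, 0], [-0.247, 0.503, 0, -0.25, 0]]])

```text
clock: 67.25
position: [0.4988, -0.15, 0.2443]
ee_rot: [-0.002, 0.845, 0.535, -0.001]
contact_force: [1.1, 0.9, 0.6]
width: 0.0428
gripper_force: 0.0
```

Run:
```python
from h import *
s=st();print(s['clock'],s['position'],s['ee_rot']);
im,c=grab('wrist','w30.png')
# rectified maps of grate plane (z .075) and box floor (z .015) from two views
C26=None
def rect(im,c,z):
    xs=np.arange(.50,.66,.001);ys=np.arange(-.185,.02,.001);X,Y=np.meshgrid(xs,ys,indexing='ij')
    uv=proj(c,np.c_[X.ravel(),Y.ravel(),np.full(X.size,z)]).astype(np.float32).reshape(X.shape+(2,))
    return cv2.remap(im,uv[...,0],uv[...,1],cv2.INTER_LINEAR)
p=manip.camera_params('wrist')
def camat(pos,q):
    T=np.eye(4);T[:3,:3]=q2R(q);T[:3,3]=pos;W=np.linalg.inv(T@np.array(p['tool_from_camera']));return c[0],c[1],W[:3,:3],W[:3,3]
c26=camat([.48100242,-.09985703,.3013754],[7.28e-5,.984728,.1741,-2.4e-5])
i26=cv2.imread('pics/w26.png')[:,:,::-1].copy()
for n,i,cc in (('a',i26,c26),('b',im,c)):
    g=(hsv(i)[...,1]<75).astype(np.uint8);k=6 if n=='a' else 6
    g=cv2.morphologyEx(g,cv2.MORPH_OPEN,np.ones((k,k)))
    R=[(b,cv2.contourArea(b)) for b in blobs(g,40)]
    for b,a in R:
        m=b.reshape(-1,2).mean(0);P=ray(cc,[m],.072)[0];Q=ray(cc,[m],.016)[0]
        if .49<P[0]<.67 and -.2<P[1]<.03: print(n,m.round(),a,'grate',P[:2].round(3),'floor',Q[:2].round(3),i[int(m[1]),int(m[0])])
```

```text
67.25 [ 0.49884592 -0.15002714  0.24432226] [-0.00221666  0.84459114  0.53540603 -0.00112918]
a [339.  88.] 91.0 grate [ 0.59  -0.089] floor [ 0.596 -0.091] [122 116 112]
a [290.  69.] 82.0 grate [ 0.59  -0.026] floor [ 0.596 -0.018] [221 218 219]
a [291. 127.] 79.5 grate [ 0.525 -0.05 ] floor [ 0.521 -0.045] [194 182 159]
a [358. 151.] 73.5 grate [ 0.526 -0.141] floor [ 0.523 -0.151] [205 199 198]
a [375.  97.] 66.0 grate [ 0.594 -0.135] floor [ 0.601 -0.144] [131 128 126]
a [354.  46.] 58.0 grate [ 0.639 -0.089] floor [ 0.653 -0.091] [219 216 215]
a [298.  27.] 58.0 grate [ 0.636 -0.02 ] floor [ 0.649 -0.011] [195 190 188]
a [372. 118.] 49.0 grate [ 0.571 -0.141] floor [ 0.574 -0.151] [233 231 230]
a [396. 105.] 47.5 grate [ 0.595 -0.163] floor [ 0.603 -0.177] [218 213 212]
a [325.  79.] 47.5 grate [ 0.592 -0.07 ] floor [ 0.599 -0.069] [187 182 181]
a [373.  54.] 47.5 grate [ 0.64  -0.114] floor [ 0.654 -0.12 ] [205 201 198]
a [277.  21.] 47.0 grate [0.633 0.005] floor [0.647 0.017] [206 202 200]
a [276.  64.] 45.0 grate [ 0.589 -0.008] floor [0.595 0.002] [213 209 210]
a [410.  66
[... 2977 characters left out ...]
17 216]
b [346. 184.] 49.0 grate [ 0.526 -0.166] floor [ 0.526 -0.181] [223 219 219]
b [382. 166.] 49.0 grate [ 0.572 -0.164] floor [ 0.58  -0.178] [228 225 225]
b [354. 156.] 49.0 grate [ 0.548 -0.142] floor [ 0.551 -0.152] [222 218 218]
b [402. 156.] 49.0 grate [ 0.596 -0.163] floor [ 0.608 -0.176] [195 191 190]
b [326. 148.] 49.0 grate [ 0.523 -0.119] floor [ 0.522 -0.125] [221 218 217]
b [440. 136.] 49.0 grate [ 0.642 -0.16 ] floor [ 0.662 -0.174] [214 209 209]
b [316. 128.] 49.0 grate [ 0.522 -0.095] floor [ 0.521 -0.097] [223 220 220]
b [354. 106.] 49.0 grate [ 0.569 -0.093] floor [ 0.576 -0.094] [236 234 234]
b [364. 175.] 42.0 grate [ 0.549 -0.165] floor [ 0.553 -0.179] [220 216 215]
```

Run:
```python
from h import *
p=manip.camera_params('wrist');c=cam('wrist')
def camat(pos,q):
    T=np.eye(4);T[:3,:3]=q2R(q);T[:3,3]=pos;W=np.linalg.inv(T@np.array(p['tool_from_camera']));return c[0],c[1],W[:3,:3],W[:3,3]
V={'w26':([.48100242,-.09985703,.3013754],[7.28e-5,.984728,.1741,-2.4e-5]),'w25':([.48282752,-.10658389,.30762916],[1.46e-4,.984731,.174082,5.3e-4]),'w30':([.49884592,-.15002714,.24432226],[-.0022167,.844591,.535406,-.00113])}
for n,(a,q) in V.items():
    cc=camat(a,q);i=cv2.imread(f'pics/{n}.png')[:,:,::-1].copy();H=hsv(i)
    g=((H[...,1]<35)&(H[...,2]>85)&(H[...,2]<165)).astype(np.uint8);g=cv2.morphologyEx(g,cv2.MORPH_OPEN,np.ones((3,3)))
    for b in blobs(g,12):
        m=b.reshape(-1,2).mean(0);P=ray(cc,[m],.075)[0];Q=ray(cc,[m],.015)[0]
        if .49<Q[0]<.67 and -.2<Q[1]<.03: print(n,m.round(),cv2.contourArea(b),'grate',P[:2].round(3),'floor',Q[:2].round(3))
```

```text
w25 [358. 114.] 18.0 grate [ 0.571 -0.131] floor [ 0.575 -0.139]
w25 [343.  98.] 14.0 grate [ 0.582 -0.106] floor [ 0.588 -0.11 ]
w30 [281.  64.] 182.5 grate [ 0.518 -0.024] floor [ 0.516 -0.011]
w30 [288.  88.] 123.0 grate [ 0.513 -0.047] floor [ 0.51  -0.039]
w30 [256.  50.] 36.0 grate [ 0.501 -0.001] floor [0.496 0.016]
w30 [291. 114.] 29.0 grate [ 0.505 -0.071] floor [ 0.5   -0.068]
w30 [286.  72.] 23.0 grate [ 0.519 -0.032] floor [ 0.517 -0.021]
w30 [368. 114.] 20.0 grate [ 0.578 -0.106] floor [ 0.587 -0.11 ]
w30 [364.  94.] 19.5 grate [ 0.582 -0.086] floor [ 0.593 -0.085]
```

move_arm(deltas=[[[-0.04, 0.05, 0, -0.04, 0], [-0.08, 0.1, 0, -0.1, 0], [-0.12, 0.15, 0.03, -0.17, 0], [-0.16, 0.195, 0.07, -0.24, 0], [-0.1725, 0.206, 0.093, -0.252, 0], [-0.1725, 0.206, 0.093, -0.252, 0], [-0.1725, 0.206, 0.093, -0.252, 0]]])

```text
clock: 68.0
position: [0.5901, -0.3424, 0.1706]
ee_rot: [-0.002, 0.675, 0.738, 0.0]
contact_force: [0.2, 1.1, 0.9]
width: 0.0426
gripper_force: 0.0
```

Run:
```python
from h import *
s=st();R=q2R(s['ee_rot']);print(s['clock'],s['position'],np.degrees(np.arctan2(R[1,0],R[0,0])))
im,c=grab('wrist','w31.png')
H=hsv(im);m=((H[...,0]<8)|(H[...,0]>170))&(H[...,1]>140);m=cv2.morphologyEx(m.astype(np.uint8),cv2.MORPH_OPEN,np.ones((5,5)))
m[300:]=0
bl=blobs(m,300);print([cv2.boundingRect(b) for b in bl])
hull=cv2.convexHull(np.vstack(bl[:1]));e=cv2.fitEllipse(hull);print(e,'ctr',ray(c,[e[0]],.026).round(4))
for b in blobs(im.max(2)<110,80):
    r=cv2.boundingRect(b)
    if r[2]<30 and 280<r[0]<370: 
        x=b.reshape(-1,2).mean(0);print('dark',r,x.round(),ray(c,[x],.046).round(4),'tip',ray(c,[[r[0]+r[2]/2,r[1]+r[3]-2]],.056).round(4))
```

```text
68.0 [ 0.59007374 -0.34243994  0.1705588 ] 95.16577061341081
[(251, 20, 125, 128)]
((312.91845703125, 83.75313568115234), (124.66232299804688, 129.4095001220703), 161.22817993164062) ctr [[ 0.5772 -0.2419  0.026 ]]
dark (312, 160, 10, 53) [317. 185.] [[ 0.5892 -0.3341  0.046 ]] tip [[ 0.5915 -0.3569  0.056 ]]
```

move_arm(deltas=[[[0.003, 0, 0.05, -0.018, 0], [0.003, 0, 0.1, -0.018, 0], [0.003, 0, 0.15, -0.018, 0], [0.003, 0, 0.18, -0.018, 0], [0.003, 0, 0.19, -0.018, 0], [0.003, 0, 0.19, -0.018, 0], [0.003, 0, 0.19, -0.018, 0.6], [0.003, 0, 0.19, -0.018, 1], [0.003, 0, 0.19, -0.018, 1], [0.003, 0, 0.19, -0.018, 1]]], squeeze=115)

```text
clock: 69.05
position: [0.5913, -0.3431, 0.0218]
ee_rot: [0.002, 0.661, 0.751, 0.0]
contact_force: [0.0, -1.8, 1.8]
width: 0.0044
gripper_force: 113.4
```

move_arm(deltas=[[[0, 0, -0.02, 0, 1], [0, 0, -0.05, 0, 1], [0, 0, -0.1, 0, 1], [0, 0, -0.15, 0, 1], [0, 0, -0.2, 0, 1], [0, 0, -0.22, 0, 1], [0, 0, -0.22, 0, 1]]])

```text
clock: 69.75
position: [0.5916, -0.3433, 0.2001]
ee_rot: [0.004, 0.661, 0.751, 0.0]
contact_force: [-0.1, 0.2, -0.3]
width: 0.005
gripper_force: 113.5
```

Run:
```python
from h import *
im,c=look('','s');cv2.imwrite('pics/w32.png',im[:,:,::-1]);amap(im,2,260,140,500,8,5)
```

```text
69.75 [ 0.5916 -0.3433  0.2001] F [-0.1  0.2 -0.3] w 0.005 g 113.5
[((171, 0, 292, 170), 37336.0)]
2 ......oRRRRRRRRRRRRRRRRRRRRRRRRRRRRRRRRRRRRRRRRRRRRRRRRRRRRRRRRRR.......
10 ......oRRRRRRRRRRRRRRRRRRRRRRRRRRRRRRRRRRRRRRRRRRRRRRRRRRRRRRRRRR.......
18 ......oRRRRRRRRRRRRRRRRRRRRRRRRRRRRRRRRRRRRRRRRRRRRRRRRRRRRRRRRRR.......
26 ......oRRRRRRRRRRRRRRRRRRRRRRRRRRRRRRRRRRRRRRRRRRRRRRRRRRRRRRRRRR.......
34 .......RRRRRRRRRRRRRRRRRRRRRRRRRRRRRRRRRRRRRRRRRRRRRRRRRRRRRRRRRR.......
42 .......RRRRRRRRRRRRRRRRRRRRRRRRRRRRRRRRRRRRRRRRRRRRRRRRRRRRRRRRRo.......
50 .......RRRRRRRRRRRRRRRRRRRRRRRRRRRRRRRRRRRRRRRRRRRRRRRRRRRRRRRRR........
58 .......bRRRRRRRRRRRRRRRRRRRRRRRRRRRRRRRRRRRRRRRRRRRRRRRRRRRRRRRR........
66 ........RRRRRRRRRRRRRRRRRRRRRRRRRRRRRRRRRRRRRRRRRRRRRRRRRRRRRRRR........
74 .........RRRRRRRRRRRRRRRRRRRRRRRRRRRRRRRRRRRRRRRRRRRRRRRRRRRRRR.........
82 .........RRRRRRRRRRRRRRRRRRRRRRRRRRRRRRRRRRRRRRRRRRRRRRRRRRRRRb.........
90 ..........RRRRRRRRRRRRRRRRRRRRRRRRRRRRRRRRRRRRRRRRRRRRRRRRRRRR..........
98 ...........RRRRRRRRRRRRRRRRRRRRRRRRRRRRRRRRRRRRRRRRRRRRRRRRRR...........
106 ..........
[... 825 characters left out ...]
WW.....
194 ..................................ggWg.......................WWg...WWW.W
202 ..................................b....................WW.W.WWWWW..WWW.W
210 ................................................WWWWWWWWWWW.WWWWW..WWWWW
218 ................................................WWWWWWWWW.......W..WWW..
226 ................................................WWWWWWWWW..........WW...
234 .................................g...gg.........WWWWWWWWW..........WW...
242 ................................gg...ggg.........WWWWWWWW....W.....WW...
250 ...............................bgg...ggg.........WWWWWWWWWW..W.....WW...
258 ................................gg....gg.........WWWWWWWWWW..WW.W..WW...
```

move_arm(deltas=[[[-0.02, -0.05, 0, 0, 1], [-0.04, -0.1, 0.02, 0, 1], [-0.054, -0.15, 0.06, 0, 1], [-0.054, -0.171, 0.11, 0, 1], [-0.054, -0.171, 0.16, 0, 1], [-0.054, -0.171, 0.2, 0, 1], [-0.054, -0.171, 0.218, 0, 1], [-0.054, -0.171, 0.218, 0, 0.85], [-0.054, -0.171, 0.218, 0, 0.8], [-0.054, -0.171, 0.218, 0, 0.79], [-0.054, -0.171, 0.218, 0, 0.78], [-0.054, -0.171, 0.218, 0, 0.775]]])

```text
clock: 71.0
position: [0.4605, -0.4026, 0.0226]
ee_rot: [0.001, 0.661, 0.751, -0.0]
contact_force: [0.3, 1.1, -0.1]
width: 0.0097
gripper_force: 5.2
```

move_arm(deltas=[[[0, 0, 0, 0, 0.77], [0, 0, 0, 0, 0.76], [0, 0, 0, 0, 0.7], [0, 0, 0, 0, 0.4], [0, 0, 0, 0, 0], [0, 0, -0.05, 0, 0], [0, 0, -0.1, 0, 0], [0, 0, -0.16, 0, 0], [0, 0, -0.18, 0, 0], [0, 0, -0.18, 0, 0]]])

```text
clock: 72.0
position: [0.4615, -0.4039, 0.1694]
ee_rot: [0.004, 0.661, 0.751, -0.0]
contact_force: [0.7, -0.3, -0.4]
width: 0.0428
gripper_force: 0.0
```

```bash
cat >> h.py <<'E'
def redpan(f):
    s=st();R=q2R(s['ee_rot']);print(s['clock'],s['position'],np.degrees(np.arctan2(R[1,0],R[0,0])))
    im,c=grab('wrist',f);H=hsv(im);m=((H[...,0]<8)|(H[...,0]>170))&(H[...,1]>140);m=cv2.morphologyEx(m.astype(np.uint8),cv2.MORPH_OPEN,np.ones((5,5)));m[300:]=0
    b=blobs(m,300)[0];e=cv2.fitEllipse(cv2.convexHull(b));print(cv2.boundingRect(b),np.round(e[1],1),'ctr',ray(c,[e[0]],.026).round(4))
    for b in blobs(im.max(2)<110,80):
        r=cv2.boundingRect(b)
        if r[2]<40 and 270<r[0]<380: x=b.reshape(-1,2).mean(0);print('dark',r,x.round(),ray(c,[x],.046).round(4))
E
python3 -c "
from h import *
redpan('w33.png')"
```

```text
72.0 [ 0.46150404 -0.40393693  0.16940005] 97.28634485235729
(254, 7, 122, 130) [122.7 131.1] ctr [[ 0.4465 -0.2945  0.026 ]]
dark (309, 148, 11, 58) [314. 176.] [[ 0.4578 -0.388   0.046 ]]
```

move_arm(deltas=[[[0.02, -0.002, 0.05, 0, 0], [0.02, -0.002, 0.1, 0, 0], [0.02, -0.002, 0.15, 0, 0], [0.02, -0.002, 0.17, 0, 0], [0.02, -0.002, 0.17, 0, 0], [0.02, -0.002, 0.17, 0, 0.6], [0.02, -0.002, 0.17, 0, 1], [0.02, -0.002, 0.17, 0, 1], [0.02, -0.002, 0.17, 0, 1], [0.02, -0.002, 0.17, 0, 1]]])

```text
clock: 73.05
position: [0.4571, -0.3875, 0.0308]
ee_rot: [0.001, 0.661, 0.751, -0.0]
contact_force: [0.5, -1.6, 1.1]
width: 0.0062
gripper_force: 112.3
```

move_arm(deltas=[[[0, 0, -0.02, 0, 1], [0, 0, -0.06, 0, 1], [0, 0, -0.11, 0, 1], [0, 0, -0.16, 0, 1], [0, 0, -0.2, 0, 1], [0, 0, -0.2, 0, 1], [0, 0, -0.2, 0, 1]]])

```text
clock: 73.75
position: [0.4563, -0.3867, 0.1904]
ee_rot: [0.001, 0.661, 0.751, -0.0]
contact_force: [0.1, 0.8, -1.5]
width: 0.0065
gripper_force: 112.9
```

Run:
```python
from h import *
im,c=look('','s');amap(im,60,220,200,440,12,6);go(.45,.05,.2,160);go(.4834,.2642,.1,160)
```

```text
73.75 [ 0.4563 -0.3867  0.1904] F [ 0.1  0.8 -1.5] w 0.0065 g 112.9
[((197, 0, 242, 170), 30600.5)]
60 RRRRRRRRRRRRRRRRRRRRRRRRRRRRRRRRRRRRRRRR
72 RRRRRRRRRRRRRRRRRRRRRRRRRRRRRRRRRRRRRRRR
84 RRRRRRRRRRRRRRRRRRRRRRRRRRRRRRRRRRRRRRRR
96 oRRRRRRRRRRRRRRRRRRRRRRRRRRRRRRRRRRRRRRR
108 .RRRRRRRRRRRRRRRRRRRRRRRRRRRRRRRRRRRRRR.
120 ..RRRRRRRRRRRRRRRRRRRRRRRRRRRRRRRRRRRR..
132 ...RRRRRRRRRRRRRRRRRRRRRRRRRRRRRRRRRR...
144 ....oooRRRRRRRRRRRRRRRRRRRRRRRRRRRoo....
156 ......RooooRRRRRRRRRRRRRRRRRRoRooR......
168 ........RoooooRRRRRRRRRRRRRRoooo........
180 ...........bRooooRRggRRRooRRo...........
192 ..................gggg..................
204 ..................gggg..................
216 ...................bb...................
[np.float64(0.5416), np.float64(0.062), np.float64(-0.0131), 'twist', np.float64(0.2274), 'alt', np.float64(-1.2726), 'q6', np.float64(-0.95)]
[np.float64(0.8018), np.float64(0.1375), np.float64(0.1121), 'twist', np.float64(0.2274), 'alt', np.float64(-1.2726), 'q6', np.float64(-0.95)]
```

move_arm(deltas=[[[0.03, 0.003, 0, 0.01, 1], [0.08, 0.008, 0, 0.03, 1], [0.13, 0.013, 0, 0.05, 1], [0.185, 0.02, 0, 0.07, 1], [0.24, 0.026, 0, 0.1, 1], [0.295, 0.032, 0, 0.13, 1], [0.35, 0.04, 0, 0.16, 1], [0.405, 0.047, 0, 0.19, 1], [0.46, 0.054, 0, 0.22, 1], [0.51, 0.06, 0, 0.2274, 1], [0.54, 0.062, 0, 0.2274, 1], [0.54, 0.062, 0, 0.2274, 1]]])

```text
clock: 75.0
position: [0.4487, 0.0508, 0.1878]
ee_rot: [-0.002, 0.818, 0.575, -0.002]
contact_force: [-0.0, -1.1, -1.0]
width: 0.0065
gripper_force: 112.7
```

Run:
```python
from h import *
s=st();R=q2R(s['ee_rot']);print(s['clock'],s['position'],np.degrees(np.arctan2(R[1,0],R[0,0])),s['gripper_force']);go(.4834,.2642,.1,160)
```

```text
75.0 [0.44871821 0.05084601 0.18782026] 70.23894013799982 112.6884913444519
[np.float64(0.2657), np.float64(-0.0488), np.float64(0.1099), 'twist', np.float64(0.002), 'alt', np.float64(-1.498), 'q6', np.float64(0.3)]
```

move_arm(deltas=[[[0.03, -0.005, 0, 0.002, 1], [0.08, -0.015, 0, 0.002, 1], [0.13, -0.025, 0, 0.002, 1], [0.18, -0.035, 0.02, 0.002, 1], [0.225, -0.045, 0.05, 0.002, 1], [0.255, -0.049, 0.08, 0.002, 1], [0.266, -0.049, 0.1, 0.002, 1], [0.266, -0.049, 0.109, 0.002, 1], [0.266, -0.049, 0.109, 0.002, 1], [0.266, -0.049, 0.109, 0.002, 1]]])

```text
clock: 76.0
position: [0.4868, 0.2603, 0.1025]
ee_rot: [0.0, 0.821, 0.571, -0.0]
contact_force: [0.4, 0.5, -0.1]
width: 0.0067
gripper_force: 112.7
```

Run:
```python
from h import *
s=st();R=q2R(s['ee_rot']);print(s['clock'],s['position'],np.degrees(np.arctan2(R[1,0],R[0,0])),s['gripper_force']);go(.4834,.2642,.038,160)
```

```text
76.0 [0.48683174 0.26025179 0.10250832] 69.69590786882958 112.6511800289154
[np.float64(0.0032), np.float64(-0.0057), np.float64(0.0806), 'twist', np.float64(-0.0025), 'alt', np.float64(1.4975), 'q6', np.float64(0.72)]
```

move_arm(deltas=[[[0.003, -0.0055, 0.02, 0, 1], [0.003, -0.0055, 0.04, 0, 1], [0.003, -0.0055, 0.06, 0, 1], [0.003, -0.0055, 0.072, 0, 1], [0.003, -0.0055, 0.08, 0, 1], [0.003, -0.0055, 0.08, 0, 1]]])

```text
clock: 76.6
position: [0.4835, 0.2647, 0.0384]
ee_rot: [0.0, 0.821, 0.572, -0.0]
contact_force: [-0.9, -0.2, -0.6]
width: 0.0066
gripper_force: 112.7
```

move_arm(deltas=[[[0, 0, 0, 0, 0.85], [0, 0, 0, 0, 0.7], [0, 0, 0, 0, 0.4], [0, 0, 0, 0, 0.2], [0, 0, -0.04, 0, 0.2], [0, 0, -0.1, 0, 0.2], [0, 0, -0.16, 0, 0.2], [0, 0, -0.22, 0, 0], [0, 0, -0.26, 0, 0], [0, 0, -0.26, 0, 0], [0, 0, -0.26, 0, 0]]])

```text
clock: 77.7
position: [0.4836, 0.2653, 0.2473]
ee_rot: [0.0, 0.82, 0.572, 0.001]
contact_force: [-0.4, 0.2, -0.3]
width: 0.0425
gripper_force: 0.0
```

Run:
```python
from h import *
redpan('w34.png')
im=cv2.imread('pics/w34.png')[:,:,::-1].copy();c=cam('wrist')
for k,z in (('l',.022),('m',.027)):
    m=panmask(im,k);m[220:]=0;b=blobs(m,100)[0];e=cv2.fitEllipse(cv2.convexHull(b));print(k,cv2.boundingRect(b),np.round(e[1],1),ray(c,[e[0]],z).round(4))
amap(im,2,230,220,430,9,4)
```

```text
77.7 [0.48355299 0.2652706  0.24726918] 69.76290289038921
(270, 48, 95, 99) [95.3 99.8] ctr [[0.5168 0.3525 0.026 ]]
dark (308, 156, 16, 46) [316. 177.] [[0.4834 0.2651 0.046 ]]
dark (282, 215, 28, 12) [296. 221.] [[0.4384 0.2201 0.046 ]]Traceback (most recent call last):
  File "<stdin>", line 5, in <module>
IndexError: list index out of range
```

Run:
```python
from h import *
im=cv2.imread('pics/w34.png')[:,:,::-1].copy()
amap(im,6,240,230,420,8,3)
t,c=tray()
a=cv2.imread('pics/top0.png')[:,:,::-1]
d=np.abs(t.astype(int)-a).max(2)>60
for b in blobs(cv2.morphologyEx(d.astype(np.uint8),cv2.MORPH_OPEN,np.ones((3,3))),15): print('diff',cv2.boundingRect(b))
```

```text
6 ................................................................
14 ................................................................
22 ................................................................
30 ................................................................
38 .....................g...ggggggg................................
46 ..............g....ggggWWWgWggggWWWWWWg.........................
54 ................WgggggRRRRRRRRRRRRRRR.WWWW......................
62 ..............ggggbRRRRRRRRRRRRRRRRRRRRRRWWW....................
70 ............ggggRRRRRRRRRRRRRRRRRRRRRRRRRRRWWW..................
78 ...........WWWgRRRRRRRRRRRRRRRRRRRRRRRRRRRRRWWW.................
86 ..........WWWgRRRRRRRRRRRRRRRRRRRRRRRRRRRRRRRWW.................
94 ..........WWW.RRRRRRRRRRRRRRRRRRRRRRRRRRRRRRRbWW................
102 ..........WWW.RRRRRRRRRRRRRRRRRRRRRRRRRRRRRRRbWW................
110 ..........gWWWRRRRRRRRRRRRRRRRRRRRRRRRRRRRRRRWW.................
118 ...........WWWWRRRRRRRRRRRRRRRRRRRRRRRRRRRRRWW..................
126 .......WWWg.gWWWbRRRRRRRRRRRRRRRRRRRRRRRRRRWW...................
134 .....
[... 1026 characters left out ...]
021]
tray [266. 270.] [0.438 0.14  0.021]
diff (103, 157, 52, 102)
diff (154, 220, 49, 60)
diff (448, 176, 47, 53)
diff (149, 303, 56, 81)
diff (299, 378, 110, 22)
diff (51, 351, 44, 49)
diff (472, 385, 102, 15)
diff (23, 247, 38, 56)
diff (19, 218, 31, 31)
diff (274, 361, 60, 33)
diff (77, 225, 25, 29)
diff (605, 334, 30, 26)
diff (139, 240, 19, 38)
diff (58, 236, 19, 18)
diff (223, 159, 14, 32)
diff (8, 198, 14, 34)
diff (168, 202, 20, 16)
diff (251, 161, 8, 23)
diff (246, 200, 15, 18)
diff (249, 282, 10, 10)
diff (483, 225, 14, 19)
diff (261, 265, 10, 10)
diff (240, 270, 10, 9)
diff (193, 274, 12, 16)
diff (17, 236, 9, 12)
diff (203, 253, 15, 6)
diff (60, 305, 5, 11)
diff (242, 188, 7, 4)
```

Run:
```python
from h import *
t,c=grab('top');a=cv2.imread('pics/top0.png')[:,:,::-1]
d=np.abs(t.astype(int)-a).max(2)>28
for b in blobs(d,4):
    r=cv2.boundingRect(b)
    if 290<r[0]<520 and 120<r[1]<310: m=b.reshape(-1,2).mean(0).astype(int);print(r,cv2.contourArea(b),t[m[1],m[0]],a[m[1],m[0]])
```

```text
(439, 175, 59, 76) 2362.0 [138 118  71] [99 11  7]
(352, 192, 4, 5) 9.5 [45 46 46] [126 103  72]
(380, 218, 4, 4) 7.5 [72 73 69] [135 123  87]
(372, 188, 5, 3) 6.5 [75 78 79] [114 100  78]
(363, 194, 3, 4) 5.0 [39 41 39] [74 59 41]
```

```bash
python3 -c "
from rig import manip
print(manip.sign_off())"
```

```text
the job is handed in; nothing more can be done
None
```

I handed the job in at about 78 s. Both pans were tipped out over the grate first, then all 3 handles present went into the green-lined tray. The red pan is nested in the cream one, in the blue one. Each pan slipped from the grip once while tipping and fell to the bench beside the box, and I picked both up again. At the last look both emptied pans were clear of offcuts, none lay on the bench, the four I could make out were under the grate, and the gouges, ink tin and roller looked unmoved.

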